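# Roll a mallet head into the drilling cradle and wedge it

## Robot

A 6-joint arm with a two-finger parallel gripper is mounted at the origin on a cart in front of the work surface, level with it; the furniture and walls round the work are solid. World frame = base frame: x ahead of the robot, y to its left, z up, the work surface at z = 0. Lengths are in m, angles in rad, forces in N, time in s.
With the tool pointing down it reaches from about 0.275 to 0.85 m from the base axis. Payload 5.2 kg.
Tool frame: the origin (TCP) lies at the very end of the fingers, on their centre line; the grasp point (between the pads) lies 19 mm behind it; y points along the fingers, x is the direction in which the jaws open and shut, and the axes are right-handed (so a half turn about y gives the same grasp; the last joint's range is limited). The gripper opens to 85 mm and grips with 20 to 120 N. Pads are 22 mm wide; open, the fingers measure 114 mm over their backs; the gripper's body (76 mm by 85 mm) begins 54 mm behind the grasp point. The pads swing forward as they close: fully open they stand 13 mm farther back than shut.
Start: joints at [1.086, 0.259, 1.535, -0, 1.348, -0.203], TCP at [0.153, 0.528, 0.231] pointing down, gripper open.
Joint ranges: [-3.14, 3.14], [-0.91, 2.08], [0.19, 2.58], [-1.22, 4.36], [0.22, 2.71], [-3.12, 3.12]. Speed limits (rad/s): [2.57, 2.57, 3.14, 3.14, 3.14, 3.14].

## Interface

Orientations are given as a rotation vector (axis times angle).
In Python, from cell import bot, imaging gives the robot as it stands.
- The arm moves only by the tool carry_out, never from a script. Its argument "moves" is a list of rows, each an object of numbers: "dx", "dy", "dz": the shift along the tool's x, y, z in cm; "wx", "wy", "wz": the turn, a rotation vector about the tool's x, y, z in degrees. In form: [{"dx": .., "dy": .., "dz": .., "wx": .., "wy": .., "wz": ..}, ...]. A call has 1 to 8 rows; each row shifts and turns the pose as measured when the row begins, along the tool's axes as they then stand; what a row does not reach is not made up. A row lasts 1/12 s, in which the tool goes at most 41.7 mm and 7.16 degrees, less where a joint would pass 70% of its speed; a pose out of reach is approached as far as the arm can. A call with a gripper value outside its range is refused whole. "fingers" is the opening, from 0 (shut) to 1 (fully open), set as the call begins (left out, the last holds). The fingers move at their own pace and stop on an object; the grip force is fixed at half the most. Time passes only in rows, so rows that do not move let the fingers close. It gives the time, the measured TCP pose, the force and the opening at its end, in the units of the state.
- bot.sense(): the state, without advancing time (a new reading comes with each control period).
- imaging.camera(name): name is "scene" or "top" or "wrist"; returns the picture (480x640x3 uint8, blue, green, red); there is no depth.
- imaging.camera_params(name): a dict with "camera_matrix" (3x3 intrinsics, pixels), "rvec" (rotation vector, rad) and "tvec" (3), from world to camera coordinates, as OpenCV has them; the wrist camera has in their place "T_tool_cam" (4x4, takes a point from camera to tool coordinates, whose origin is the TCP and whose axes are the tool frame's). Camera axes: x right, y down, z forward; pixel columns grow to the right and rows downward; lengths in m; the calibration is good to about 2 mm. A picture is of the moment at which its call begins: read the wrist's pose just before it. camera_params takes no time and is no camera call.
- bot.sign_off(): hands the job in, once; it reports no verdict.
Trained networks look in the newest picture that a camera, given by its name, has taken for a name from the list of things; names that differ only in an ending like _2 or _b are one class to them, and where a whole thing is asked for, a point or a joint stands for the part that bears it (a point fixed in the world has none). Each returns a list of dicts, best first, with "score" (0 to 1); they miss things now and then, are a little off and sometimes report something else, mostly with a low value. They report only what shows in the picture. A call takes as long as a camera call.
- imaging.cut_out(camera, thing): "region" (480x640 bool, what is visible of it) and "at" ([column, row] in pixels, amid what is visible of it).
- imaging.mark_of(camera, thing): "at" ([column, row] in pixels: a listed point, or the origin of a listed thing).
The state is a dict: "time": time; "joint_pos": joint angles; "joint_vel": joint speeds; "joint_efforts": joint torques, N m; "position": TCP position; "tcp_rot": TCP orientation; "force": force on the tool from outside, world axes, zero at the start; "wrist_torque": the same for the moment, N m; "gripper_width": opening from 0.0 (shut) to 1.0 (fully open).
Only numpy, scipy, OpenCV 4.12 (cv2) and the standard library are available. Lean on these libraries where they do the work, as an engineer would, in place of code of your own. Each camera call takes 0.05 s, during which the arm holds its last target.

## Task

Get the round mallet head ready for drilling: push its side so that it rolls up the cradle's ramp and comes to rest in the V-groove without running on past it (roll it, do not lift it), slide it along the groove until its end butts gently against the end stop, then push the captive wedge along its guide until it grips the head firmly, and take the hand away. Feel for each contact: nothing may be shoved hard enough to bruise the wood, and leave the tools lying round the cradle where they are.

Things in the scene. Friction and masses are not known exactly. Their poses are not given: they have to be found in the camera images.
- cradle: Pale wooden drilling cradle, fixed, 276 x 340 mm. Origin on the table top, under the axis line of a head seated in its V-groove, at the pencil line. x points across the groove, away from the robot and up the ramp; y along the groove to the end stop. The ramp rises at 6 degrees from x = -140 to -29 mm, where the top is 40 mm above the table; beyond the groove it is 36 mm, to x = 124 mm.
- groove (a point): Middle of the V-groove: the point, 60 mm above the table, through which the axis of a seated head runs (along y). Axes as the cradle's. Mouth from x = -25 to +24 mm, y from -220 to +120 mm; near flank steep (48 degrees), far flank gentle (25). The head drops 12 mm into it; arriving faster than about 0.25 m/s it runs on up the far flank, and pushed on once it lies there it binds and the push rises steeply.
- ramp_foot (a point): Top edge of the foot strip at the low end of the ramp, 35 mm above the table and 7 mm above the ramp; the strip is 12 mm wide (x = -152 to -140 mm in the cradle's frame) and keeps the head from rolling off. Axes as the cradle's.
- mallet_head: Turned, waxed hardwood mallet head: plain solid cylinder 64 mm in diameter, 140 mm long, 0.36 to 0.61 kg, pencil ring round its middle. Origin at its middle, on its axis; y along its axis to the end stop, x and z turn as it rolls. Starts on the ramp against the foot strip, 123 mm short of the groove, its end 16 to 40 mm short of the stop. Sliding it along the groove takes 1 to 3 N.
- end_stop: Wooden end stop bridging the groove, 84 mm wide, 22 mm thick, top 84 mm above the table, steel face plate; fixed, at another place along the groove each time. Origin in its face where the axis of a seated head meets it; axes as the cradle's (y points into the block, away from the head). A butted head has its middle at y = -70 mm.
- wedge: Captive dark wedge, 120 mm long, upright sides 34 mm apart at the thick end, top 105 mm above the table. Origin: middle of the flat thick end, 77 mm above the table. It slides only along its own +y (0.197 rad from the groove, 1 mm nearer the head per 5 mm), thin end first, to the end stop; push on the thick end. Starts drawn back. The guide rail behind it is lower: 56 mm above the table.
- wedge_tip (a point): Middle of the wedge's thin end (10 mm thick), 77 mm above the table. The wedge slides with 3 N until its leather-faced overhang meets the upper far side of the seated head after 65 to 120 mm (the rail is bolted on differently each time: feel for it). The push then rises by about 2 N per mm, the grip 2 to 3 times as fast; 7 to 12 N is a firm, safe push. It locks by friction and stays.
- try_square: Bystander: try square, wooden stock and steel blade, 161x130 mm. Origin: middle of its underside. Not to be disturbed.
- wax_block: Bystander: pale block of wax, 32x60x26 mm. Origin: middle of its underside. Not to be disturbed.
- block_b: Bystander: plain wooden offcut, 55x80x32 mm. Origin: middle of its underside. Not to be disturbed.
- thread_tin: Bystander: small round metal tin, 48 mm across, 38 mm tall. Origin: middle of its underside. Not to be disturbed.

How it is judged:
On the way, in this order (a step that is already met when the one before it is completed fails the run):
1. the mallet head has been rolled into the V-groove and lies in it (x of mallet_head in the frame of cradle between -0.004 and 0.004 m and z of mallet_head in the frame of cradle below 0.0629 m and linear speed of mallet_head below 0.02 m/s), for 0.2 s.
2. the head's end is butted against the end stop, the head still in the groove (x of mallet_head in the frame of cradle between -0.004 and 0.004 m and z of mallet_head in the frame of cradle below 0.0629 m and y of mallet_head in the frame of end_stop above -0.0715 m), for 0.2 s.
At the end, for the whole second after the job is handed in: The mallet head lies at rest in the V-groove (axis within 4 mm of the groove's centre line and not raised by more than about 3 mm), its end within 1.5 mm of the end stop, and the wedge, left to itself, grips it with more than 5 N (all of step 2 and contact force between wedge and mallet_head above 5 N and linear speed of mallet_head below 0.01 m/s); the robot touches nothing.
It fails at once if the head runs on past the groove: its axis more than 8 mm beyond the groove's centre line (x of mallet_head in the frame of cradle above 0.008 m).
It fails at once if the head is lifted (its axis more than 25 mm above where it lies in the groove) (z of mallet_head in the frame of cradle above 0.0849 m).
It fails at once if the head is shoved hard: more than 25 N from the fingers or against the end stop (contact force between mallet_head and end_stop above 25 N or contact force between the fingers and mallet_head above 25 N).
It fails at once if the wedge is driven so hard that it bruises the head (more than 30 N) (contact force between wedge and mallet_head above 30 N).
It fails at once if a tool lying near the cradle is shoved by more than 30 mm (distance of any of try_square, wax_block, block_b, thread_tin from where it was at the start of the episode above 0.03 m).
It also fails if it takes over 61 s, if anything falls off the work surface, if the arm or the gripper's body presses on something with over 40 N, if the wrist force passes 120 N, or if a joint passes its speed limit or range.

## Working session

There is one attempt and no reset: what is moved stays moved. The work goes in short steps, Python scripts to look and compute and a tool call to move; the robot and the scene stay as the last step left them, time stands still between calls to the robot, and variables do not carry over. Pictures are saved under pics/ and viewed, and the job is handed in when it is done.

Besides the shell and the picture viewer there is one more tool, called after "Call:" by a JSON object that holds its "method" and its "body". carry_out: Moves the arm, as the interface text tells. Its arguments: {"type":"object","properties":{"moves":{"type":"array","items":{"type":"object","properties":{"dx":{"type":"number"},"dy":{"type":"number"},"dz":{"type":"number"},"wx":{"type":"number"},"wy":{"type":"number"},"wz":{"type":"number"}}}},"fingers":{"type":"number"}},"required":["moves"]}

```bash
ls; mkdir -p pics; python3 - <<'E'
from cell import bot, imaging
import cv2, numpy as np
s=bot.sense(); print(s)
for c in ("scene","top","wrist"):
    im=imaging.camera(c); cv2.imwrite(f"pics/{c}0.png",im)
    p=imaging.camera_params(c); print(c,p)
E
```

```text
pics
{'time': 0.0, 'joint_pos': array([ 1.08622279e+00,  2.59328999e-01,  1.53610393e+00,  6.09182977e-05,
        1.34799848e+00, -2.02803366e-01]), 'joint_vel': array([-0.00104185,  0.00154762,  0.0013214 , -0.00131958,  0.00223886,
       -0.0004243 ]), 'joint_efforts': array([ 6.82600080e-05, -4.46031010e+01, -2.90566599e+01, -2.30775240e-04,
        1.17449934e-02, -2.30469050e-05]), 'position': array([0.15263629, 0.52784134, 0.23047387]), 'tcp_rot': array([-1.33017407, -0.99786017,  1.00066711]), 'force': array([-1.19667019, -0.13444647,  0.16355465]), 'wrist_torque': array([ 0.05123321, -0.04157621,  0.04732716]), 'gripper_width': 1.0046778838322357}
scene {'camera_matrix': array([[471.50697964,   0.        , 314.48218627],
       [  0.        , 471.50697964, 230.93910866],
       [  0.        ,   0.        ,   1.        ]]), 'rvec': array([ 2.36824214, -0.62549427,  0.25298062]), 'tvec': array([-0.29745903,  0.35781984,  0.95259238])}
top {'camera_matrix': array([[433.90428609,   0.        , 319.83044407],
       [  0.        , 433.90428609, 239.21852886],
       [  0.        ,   0.        ,   1.        ]]), 'rvec': array([ 2.14236257, -2.12166668,  0.18149551]), 'tvec': array([0.22942384, 0.47904727, 0.98307883])}
wrist {'camera_matrix': array([[404.28230697,   0.        , 320.00579298],
       [  0.        , 404.28230697, 243.12640117],
       [  0.        ,   0.        ,   1.        ]]), 'T_tool_cam': array([[ 9.99999484e-01,  6.10054324e-04, -8.12564116e-04,
        -9.97790982e-04],
       [ 9.62254682e-04, -3.11752449e-01,  9.50162873e-01,
        -1.42180959e-01],
       [ 3.26332115e-04, -9.50163164e-01, -3.11752876e-01,
         8.08308417e-02],
       [ 0.00000000e+00,  0.00000000e+00,  0.00000000e+00,
         1.00000000e+00]])}
```

View pics/scene0.png

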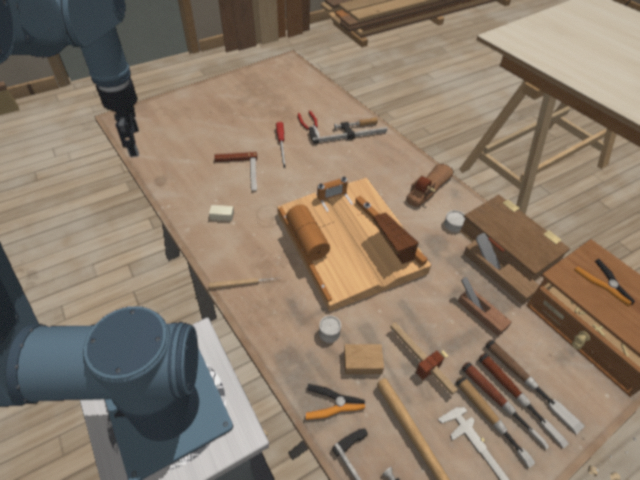

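View pics/top0.png

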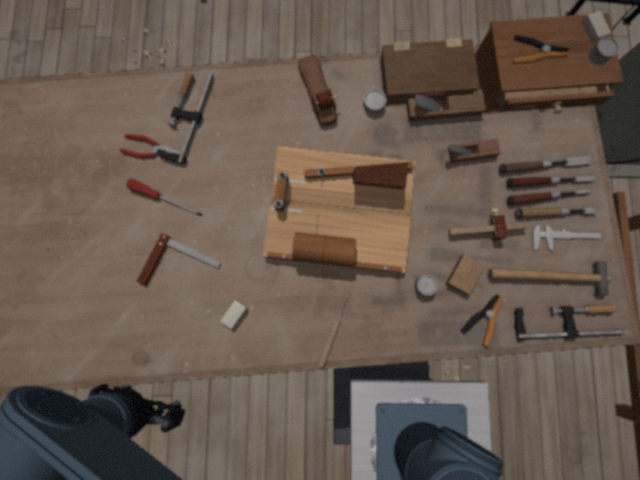

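```bash
cat > h.py <<'E'
from cell import bot, imaging
import cv2, numpy as np
from scipy.spatial.transform import Rotation as R
def ray(c,px):
    p=imaging.camera_params(c);K=p['camera_matrix']
    d=cv2.undistortPoints(np.array([[px]],float),K,None)[0,0]
    Rm=cv2.Rodrigues(p['rvec'])[0]
    o=-Rm.T@p['tvec']; return o, Rm.T@np.array([d[0],d[1],1.])
def onz(c,px,z):
    o,d=ray(c,px); return o+d*(z-o[2])/d[2]
def proj(c,X):
    p=imaging.camera_params(c)
    return cv2.projectPoints(np.array(X,float).reshape(-1,3),p['rvec'],p['tvec'],p['camera_matrix'],None)[0][:,0]
E
python3 - <<'E'
from h import *
Z=dict(cradle=0,groove=.06,ramp_foot=.035,mallet_head=.062,end_stop=.06,wedge=.077,wedge_tip=.077,try_square=0,wax_block=0,block_b=0,thread_tin=0)
for c in ("top","scene"):
  for n,z in Z.items():
    r=imaging.mark_of(c,n)
    print(c,n,[(round(q['score'],2),np.round(q['at'],1),np.round(onz(c,q['at'],z),4)) for q in r[:2]])
print(bot.sense()['time'], R.from_rotvec(bot.sense()['tcp_rot']).as_matrix().round(3))
E
```

```text
top cradle [(0.84, array([319.8, 199.4]), array([0.5847, 0.2352, 0.    ]))]
top groove [(0.69, array([319.2, 196.5]), array([0.5756, 0.2365, 0.06  ]))]
top ramp_foot [(0.91, array([314.3, 254.9]), array([0.4402, 0.2468, 0.035 ]))]
top mallet_head [(0.93, array([322.7, 249.5]), array([0.4492, 0.2272, 0.062 ]))]
top end_stop [(0.68, array([285.6, 192.9]), array([0.5836, 0.3158, 0.06  ]))]
top wedge [(0.76, array([401.8, 174.2]), array([0.6266, 0.044 , 0.077 ]))]
top wedge_tip [(0.71, array([352.1, 172.5]), array([0.6296, 0.1601, 0.077 ]))]
top try_square []
top wax_block [(0.94, array([238., 314.]), array([0.301 , 0.4275, 0.    ]))]
top block_b [(0.69, array([463.9, 270.1]), array([ 0.4112, -0.1161,  0.    ])), (0.23, array([313.2, 254.3]), array([0.4463, 0.2499, 0.    ]))]
top thread_tin [(0.86, array([423.7, 285.9]), array([ 0.3721, -0.0174,  0.    ]))]
scene cradle [(0.56, array([343.9, 225.5]), array([0.5744, 0.2414, 0.    ]))]
scene groove []
scene ramp_foot [(0.6, array([298.7, 232.9]), array([0.4407, 0.2518, 0.035 ]))]
scene mallet_head [(0.65, array([307.2, 233.1]), array([0.4481, 0.2206, 0.062 ]))]
scene end_stop [(0.57, array([335. , 192.2]), array([0.586 , 0.3121, 0.06  ])), (0.16, array([361.4, 357. ]), array([ 0.3827, -0.1225,  0.06  ]))]
scene wedge [(0.97, array([406.9, 253.4]), array([0.6181, 0.0386, 0.077 ]))]
scene wedge_tip [(0.77, array([379.7, 218.6]), array([0.6258, 0.1621, 0.077 ]))]
scene try_square [(0.89, array([235.5, 177.9]), array([0.3939, 0.5563, 0.    ]))]
scene wax_block [(0.89, array([224. , 215.8]), array([0.3051, 0.432 , 0.    ]))]
scene block_b [(0.67, array([361.9, 357.9]), array([ 0.4032, -0.1035,  0.    ]))]
scene thread_tin [(0.91, array([331.3, 334.1]), array([ 0.3749, -0.0213,  0.    ]))]
1.25 [[ 0.278 -0.    -0.961]
 [ 0.961 -0.     0.278]
 [-0.    -1.     0.   ]]
```

```bash
python3 - <<'E'
from h import *
im=cv2.imread('pics/top0.png')[130:290,240:440]
cv2.imwrite('pics/topz.png',cv2.resize(im,None,fx=4,fy=4,interpolation=cv2.INTER_CUBIC)[:600])
imaging.camera('top'); 
for n in ('cradle','mallet_head','wedge','end_stop'):
    r=imaging.cut_out('top',n)
    for q in r[:1]:
        m=q['region'].astype(np.uint8); c=max(cv2.findContours(m,0,1)[0],key=cv2.contourArea)
        print(n,q['score'],cv2.minAreaRect(c), cv2.approxPolyDP(c,4,True)[:,0].tolist())
E
```

```text
cradle 0.93 ((339.7630920410156, 209.0729217529297), (143.4661102294922, 114.2562484741211), 6.519801616668701) [[277, 148], [265, 258], [308, 262], [292, 258], [293, 234], [353, 238], [353, 268], [404, 272], [413, 161], [406, 186], [396, 190], [356, 185], [350, 176], [306, 178], [303, 172], [405, 160]]
mallet_head 0.95 ((323.13818359375, 249.0750732421875), (62.80216979980469, 27.574533462524414), 6.709836959838867) [[294, 235], [294, 258], [352, 263], [352, 239]]
wedge 0.58 ((379.0, 176.0), (26.0, 54.0), 90.0) [[406, 164], [356, 167], [352, 178], [361, 185], [401, 189]]
end_stop 0.76 ((280.7860412597656, 191.60479736328125), (11.498242378234863, 39.45086669921875), 7.594643592834473) [[283, 172], [277, 177], [277, 211], [284, 209], [288, 180]]
```

View pics/topz.png

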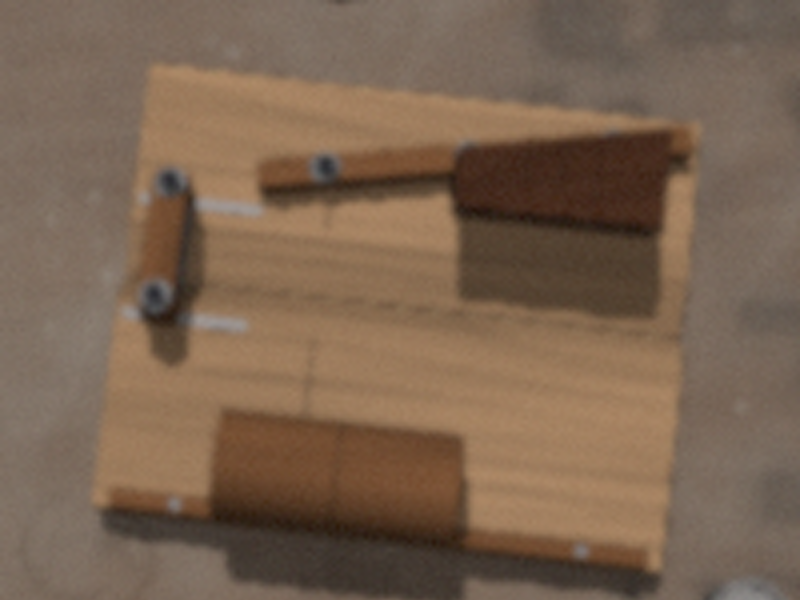

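```bash
cat >> h.py <<'E'
def T(pose,P):
    x,y,a=pose;P=np.array(P,float).reshape(-1,3);c,s=np.cos(a),np.sin(a)
    return np.c_[x+c*P[:,0]-s*P[:,1],y+s*P[:,0]+c*P[:,1],P[:,2]]
def inv(pose,X):
    x,y,a=pose;X=np.array(X,float).reshape(-1,3);c,s=np.cos(a),np.sin(a);d=X-[x,y,0]
    return np.c_[c*d[:,0]+s*d[:,1],-s*d[:,0]+c*d[:,1],d[:,2]]
E
python3 - <<'E'
from h import *
from scipy.optimize import least_squares
P=np.array([[.124,.12,.036],[.124,-.22,.036],[-.152,-.22,.035],[-.152,.12,.035]])
px=np.array([[277.5,146.75],[415,160.5],[405,272.5],[263.75,257]])
f=least_squares(lambda q:(proj('top',T(q,P))-px).ravel(),[.58,.235,0])
print(f.x,f.fun.round(1)); q=f.x
for n,X in dict(groove=(.5756,.2365,.06),foot=(.4402,.2468,.035),head=(.4492,.2272,.062),stop=(.5836,.3158,.06),stop_s=(.586,.3121,.06),wedge=(.6266,.044,.077),wedge_s=(.6181,.0386,.077),tip=(.6296,.1601,.077),tip_s=(.6258,.1621,.077)).items(): print(n,inv(q,X).round(4))
# stop top edge front: crop (190,195),(180,315) approx z .084
for p in ((188,192),(178,318)): print(inv(q,onz('top',(240+p[0]/4,130+p[1]/4),.084)).round(4))
# wedge top corners z .105
for p in ((668,130),(662,232),(455,212),(457,148)): print('w',inv(q,onz('top',(240+p[0]/4,130+p[1]/4),.105)).round(4),onz('top',(240+p[0]/4,130+p[1]/4),.105).round(4))
# head end edges at its top z .094 / silhouettes
for p in ((218,410),(462,435),(210,517),(460,543)): print('h',inv(q,onz('top',(240+p[0]/4,130+p[1]/4),.062)).round(4))
E
```

```text
[ 0.57339779  0.23418059 -0.09948421] [-0.3 -0.4  0.   0.2  1.5  0.2 -1.2 -0. ]
groove [[0.002  0.0025 0.06  ]]
foot [[-0.1338 -0.0007  0.035 ]]
head [[-0.1229 -0.0193  0.062 ]]
stop [[0.002  0.0822 0.06  ]]
stop_s [[0.0048 0.0788 0.06  ]]
wedge [[ 0.0718 -0.184   0.077 ]]
wedge_s [[ 0.0639 -0.1902  0.077 ]]
tip [[ 0.0633 -0.0681  0.077 ]]
tip_s [[ 0.0593 -0.0665  0.077 ]]
[[0.0312 0.0807 0.084 ]]
[[-0.0438  0.0773  0.084 ]]
w [[ 0.091  -0.1891  0.105 ]] [0.6451 0.037  0.105 ]
w [[ 0.0305 -0.1903  0.105 ]] [0.5849 0.0418 0.105 ]
w [[ 0.0295 -0.0731  0.105 ]] [0.5955 0.1585 0.105 ]
w [[ 0.0672 -0.0706  0.105 ]] [0.6333 0.1573 0.105 ]
h [[-0.0904  0.05    0.062 ]]
h [[-0.0896 -0.0919  0.062 ]]
h [[-0.1529  0.0471  0.062 ]]
h [[-0.1521 -0.0968  0.062 ]]
```

```bash
cat >> h.py <<'E'
Q=(0.5734,0.2342,-0.0995)
def where():
    s=bot.sense();M=R.from_rotvec(s['tcp_rot']).as_matrix()
    cr=inv(Q,s['position'])[0]; print('t',round(s['time'],2),'cradle',cr.round(4),'F',s['force'].round(2),'yaw x',np.degrees(np.arctan2(M[1,0],M[0,0])).round(2),'w',round(s['gripper_width'],2)); return s,M
def rel(target_cr):
    s,M=where(); X=T(Q,target_cr)[0]; d=M.T@(X-s['position'])*100; print('target world',X.round(4),'tool d cm',d.round(2))
E
python3 -c "
from h import *
rel([-.19,-.02,.15]); rel([-.19,-.02,.045])"
```

```text
t 1.5 cradle [-0.4476  0.2509  0.2313] F [-0.23  0.27 -0.09] yaw x 73.86 w 1.0
target world [0.3824 0.2332 0.15  ] tool d cm [-21.97   8.13 -30.25]
t 1.5 cradle [-0.4476  0.2509  0.2313] F [-0.23  0.27 -0.09] yaw x 73.86 w 1.0
target world [0.3824 0.2332 0.045 ] tool d cm [-21.97  18.63 -30.25]
```

Call:
{"method": "carry_out", "body": {"moves": [{"dx": -2.3, "dz": -3.2, "dy": 0.5, "wy": -1.3}, {"dx": -2.3, "dz": -3.2, "dy": 0.5, "wy": -1.3}, {"dx": -2.3, "dz": -3.2, "dy": 0.5, "wy": -1.3}, {"dx": -2.3, "dz": -3.2, "dy": 0.5, "wy": -1.3}, {"dx": -2.3, "dz": -3.2, "dy": 0.5, "wy": -1.3}, {"dx": -2.3, "dz": -3.2, "dy": 0.5, "wy": -1.3}, {"dx": -2.3, "dz": -3.2, "dy": 0.5, "wy": -1.3}, {"dx": -2.3, "dz": -3.2, "dy": 0.5, "wy": -1.3}], "fingers": 0.6}}

```text
schema error: expected keys dx, dy, dz, wx, wy, wz
```

```bash
python3 -c "
from h import *
rel([-.19,-.02,.1])"
```

```text
t 1.5 cradle [-0.4476  0.2509  0.2313] F [-0.23  0.27 -0.09] yaw x 73.86 w 1.0
target world [0.3824 0.2332 0.1   ] tool d cm [-21.97  13.13 -30.25]
```

All keys are needed.

Call:
{"method": "carry_out", "body": {"moves": [{"dx": -2.3, "dy": 0.5, "dz": -3.2, "wx": 0, "wy": -1.3, "wz": 0}, {"dx": -2.3, "dy": 0.5, "dz": -3.2, "wx": 0, "wy": -1.3, "wz": 0}, {"dx": -2.3, "dy": 0.5, "dz": -3.2, "wx": 0, "wy": -1.3, "wz": 0}, {"dx": -2.3, "dy": 0.5, "dz": -3.2, "wx": 0, "wy": -1.3, "wz": 0}, {"dx": -2.3, "dy": 0.5, "dz": -3.2, "wx": 0, "wy": -1.3, "wz": 0}, {"dx": -2.3, "dy": 0.5, "dz": -3.2, "wx": 0, "wy": -1.3, "wz": 0}, {"dx": -2.3, "dy": 0.5, "dz": -3.2, "wx": 0, "wy": -1.3, "wz": 0}, {"dx": -2.3, "dy": 0.5, "dz": -3.2, "wx": 0, "wy": -1.3, "wz": 0}], "fingers": 0.6}}

```text
time: 2.17
position: [0.37, 0.2966, 0.1908]
tcp_rot: [-1.24, -1.158, 1.146]
force: [0.5, 0.7, 0.5]
gripper_width: 0.602
```

```bash
python3 -c "
from h import *
rel([-.19,-.02,.1])"
```

```text
t 2.17 cradle [-0.2086  0.0419  0.1908] F [0.46 0.68 0.48] yaw x 85.63 w 0.6
target world [0.3824 0.2332 0.1   ] tool d cm [-6.3   9.03 -1.69]
```

Call:
{"method": "carry_out", "body": {"moves": [{"dx": -2.2, "dy": 2.3, "dz": -0.3, "wx": 0, "wy": 0.6, "wz": 0}, {"dx": -2.2, "dy": 2.5, "dz": -0.3, "wx": 0, "wy": 0.6, "wz": 0}, {"dx": -1.5, "dy": 2.5, "dz": -0.2, "wx": 0, "wy": 0, "wz": 0}, {"dx": 0, "dy": 1.5, "dz": 0, "wx": 0, "wy": 0, "wz": 0}, {"dx": 0, "dy": 0, "dz": 0, "wx": 0, "wy": 0, "wz": 0}]}}

```text
time: 2.58
position: [0.3829, 0.2295, 0.1009]
tcp_rot: [-1.26, -1.143, 1.117]
force: [-1.2, 0.1, -0.3]
gripper_width: 0.596
```

```bash
python3 - <<'E'
from h import *
rel([-.19,-.02,.045])
for c in ("wrist","top"):
    im=imaging.camera(c); cv2.imwrite(f"pics/{c}1.png",im)
r=imaging.cut_out('wrist','mallet_head'); print([(q['score'],q['at']) for q in r])
E
```

```text
t 2.58 cradle [-0.1891 -0.0236  0.1009] F [-1.19  0.08 -0.27] yaw x 83.84 w 0.6
target world [0.3824 0.2332 0.045 ] tool d cm [0.3  5.59 0.16]
[(0.94, [324.2, 396.0])]
```

View pics/wrist1.png

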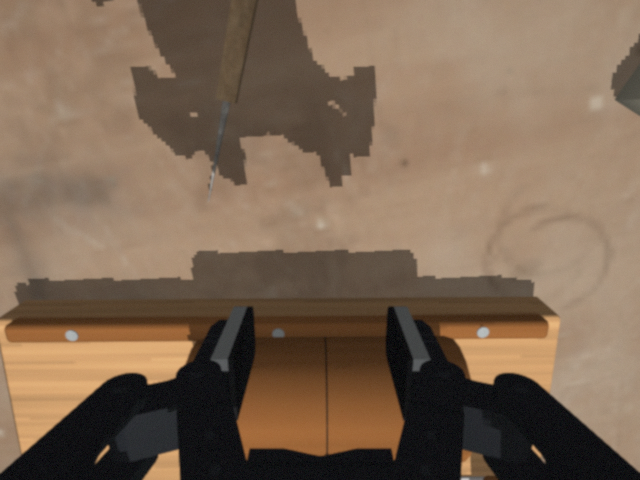

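Call:
{"method": "carry_out", "body": {"moves": [{"dx": 0.1, "dy": 1.9, "dz": 0, "wx": 0, "wy": 0, "wz": 0}, {"dx": 0.1, "dy": 1.9, "dz": 0, "wx": 0, "wy": 0, "wz": 0}, {"dx": 0.1, "dy": 1.3, "dz": 0, "wx": 0, "wy": 0, "wz": 0}, {"dx": 0, "dy": 0.3, "dz": 0, "wx": 0, "wy": 0, "wz": 0}, {"dx": 0, "dy": 0, "dz": 0, "wx": 0, "wy": 0, "wz": 0}]}}

```text
time: 3.15
position: [0.3929, 0.2407, 0.0564]
tcp_rot: [-1.265, -1.169, 1.106]
force: [-0.3, -0.2, 0.6]
gripper_width: 0.6
```

```bash
python3 - <<'E'
from h import *
rel([-.166,-.02,.045])
E
```

```text
t 3.15 cradle [-0.1803 -0.0114  0.0564] F [-0.25 -0.25  0.6 ] yaw x 84.34 w 0.6
target world [0.4062 0.2308 0.045 ] tool d cm [-0.88  1.17 -1.39]
```

```bash
cat >> h.py <<'E'
def tilt():
    s,M=where(); Mt=np.column_stack([[-np.sin(Q[2]),np.cos(Q[2]),0],[0,0,-1],[-np.cos(Q[2]),-np.sin(Q[2]),0]])
    print('rot to square (tool deg)',np.degrees(R.from_matrix(M.T@Mt).as_rotvec()).round(2))
E
python3 - <<'E'
from h import *
tilt()
E
```

```text
t 3.15 cradle [-0.1803 -0.0114  0.0564] F [-0.25 -0.25  0.6 ] yaw x 84.34 w 0.6
rot to square (tool deg) [1.87 0.02 1.15]
```

Call:
{"method": "carry_out", "body": {"moves": [{"dx": 0, "dy": 0, "dz": 0, "wx": 0, "wy": 0, "wz": 0}]}}

```text
time: 3.23
position: [0.3935, 0.2415, 0.0575]
tcp_rot: [-1.266, -1.171, 1.106]
force: [-0.2, 0.2, 0.7]
gripper_width: 0.6
```

```bash
python3 - <<'E'
from h import *
tilt()
E
```

```text
t 3.23 cradle [-0.1798 -0.0106  0.0575] F [-0.17  0.18  0.69] yaw x 84.41 w 0.6
rot to square (tool deg) [1.95 0.09 1.19]
```

Call:
{"method": "carry_out", "body": {"moves": [{"dx": -0.4, "dy": 0.5, "dz": 0, "wx": 0.9, "wy": 0, "wz": 0.6}, {"dx": -0.4, "dy": 0.5, "dz": 0, "wx": 0.9, "wy": 0, "wz": 0.6}, {"dx": 0, "dy": 0.1, "dz": 0, "wx": 0, "wy": 0, "wz": 0}]}}

```text
time: 3.48
position: [0.395, 0.2344, 0.0489]
tcp_rot: [-1.257, -1.142, 1.135]
force: [0.9, 0.8, 0.5]
gripper_width: 0.594
```

```bash
python3 - <<'E'
from h import *
tilt()
E
```

```text
t 3.48 cradle [-0.1775 -0.0175  0.0489] F [0.87 0.82 0.48] yaw x 84.5 w 0.59
rot to square (tool deg) [0.34 0.2  0.01]
```

Call:
{"method": "carry_out", "body": {"moves": [{"dx": 0, "dy": 0.1, "dz": -0.4, "wx": 0, "wy": 0, "wz": 0}, {"dx": 0, "dy": 0, "dz": -0.3, "wx": 0, "wy": 0, "wz": 0}, {"dx": 0, "dy": 0, "dz": -0.3, "wx": 0, "wy": 0, "wz": 0}, {"dx": 0, "dy": 0, "dz": -0.3, "wx": 0, "wy": 0, "wz": 0}]}}

```text
time: 3.82
position: [0.4092, 0.2327, 0.048]
tcp_rot: [-1.257, -1.141, 1.136]
force: [-2.0, 0.4, 1.0]
gripper_width: 0.602
```

```bash
python3 - <<'E'
from h import *
tilt()
E
```

```text
t 3.82 cradle [-0.1633 -0.0178  0.048 ] F [-1.98  0.37  0.98] yaw x 84.46 w 0.6
rot to square (tool deg) [ 0.29  0.16 -0.01]
```

Call:
{"method": "carry_out", "body": {"moves": [{"dx": 0, "dy": 0, "dz": -0.4, "wx": 0, "wy": 0, "wz": 0}, {"dx": 0, "dy": 0, "dz": -0.4, "wx": 0, "wy": 0, "wz": 0}, {"dx": 0, "dy": 0, "dz": -0.4, "wx": 0, "wy": 0, "wz": 0}, {"dx": 0, "dy": 0, "dz": -0.4, "wx": 0, "wy": 0, "wz": 0}, {"dx": 0, "dy": 0, "dz": -0.4, "wx": 0, "wy": 0, "wz": 0}, {"dx": 0, "dy": 0, "dz": -0.4, "wx": 0, "wy": 0, "wz": 0}]}}

```text
time: 4.32
position: [0.4342, 0.2298, 0.0478]
tcp_rot: [-1.256, -1.138, 1.137]
force: [-1.2, 0.8, 0.5]
gripper_width: 0.598
```

```bash
python3 - <<'E'
from h import *
tilt()
im=imaging.camera('top')
r=imaging.mark_of('top','mallet_head'); print([(round(q['score'],2),inv(Q,onz('top',q['at'],.065)).round(4)) for q in r])
cv2.imwrite('pics/top2.png',cv2.resize(im[130:290,240:440],None,fx=3,fy=3))
E
```

```text
t 4.32 cradle [-0.1381 -0.0182  0.0478] F [-1.15  0.83  0.52] yaw x 84.43 w 0.6
rot to square (tool deg) [ 0.13  0.13 -0.04]
[]
```

View pics/top2.png

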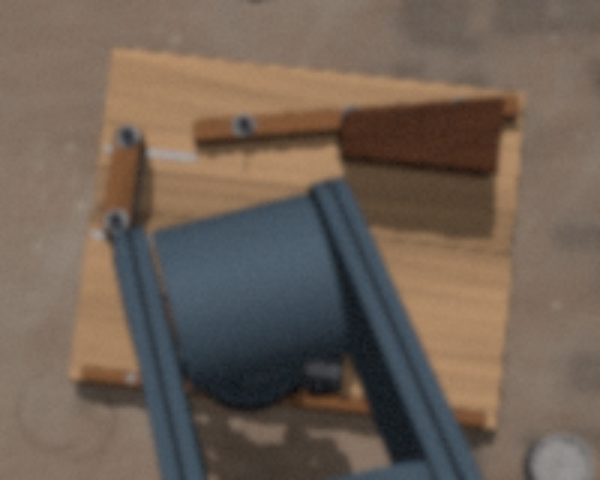

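Call:
{"method": "carry_out", "body": {"moves": [{"dx": 0, "dy": 0, "dz": -0.4, "wx": 0, "wy": 0, "wz": 0}, {"dx": 0, "dy": 0, "dz": -0.4, "wx": 0, "wy": 0, "wz": 0}, {"dx": 0, "dy": 0, "dz": -0.4, "wx": 0, "wy": 0, "wz": 0}, {"dx": 0, "dy": 0, "dz": -0.4, "wx": 0, "wy": 0, "wz": 0}, {"dx": 0, "dy": 0, "dz": -0.4, "wx": 0, "wy": 0, "wz": 0}, {"dx": 0, "dy": 0, "dz": -0.4, "wx": 0, "wy": 0, "wz": 0}]}}

```text
time: 4.92
position: [0.4596, 0.2274, 0.0478]
tcp_rot: [-1.255, -1.138, 1.137]
force: [-1.3, 0.2, 1.7]
gripper_width: 0.599
```

```bash
python3 - <<'E'
from h import *
tilt()
im=imaging.camera('scene')
r=imaging.mark_of('scene','mallet_head'); print([(round(q['score'],2),inv(Q,onz('scene',q['at'],.067)).round(4)) for q in r])
cv2.imwrite('pics/scene2.png',cv2.resize(im[160:320,240:450],None,fx=3.5,fy=3.5))
E
```

```text
t 4.92 cradle [-0.1125 -0.0181  0.0478] F [-1.29  0.23  1.74] yaw x 84.45 w 0.6
rot to square (tool deg) [ 0.09  0.15 -0.05]
[(0.6, array([[-0.0749, -0.026 ,  0.067 ]]))]
```

View pics/scene2.png

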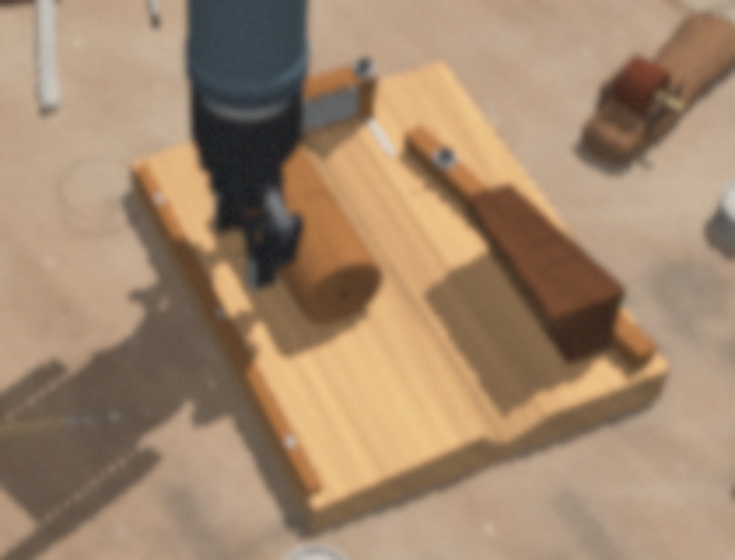

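Call:
{"method": "carry_out", "body": {"moves": [{"dx": 0, "dy": 0, "dz": -0.4, "wx": 0, "wy": 0, "wz": 0}, {"dx": 0, "dy": 0, "dz": -0.4, "wx": 0, "wy": 0, "wz": 0}, {"dx": 0, "dy": 0, "dz": -0.4, "wx": 0, "wy": 0, "wz": 0}, {"dx": 0, "dy": 0, "dz": -0.4, "wx": 0, "wy": 0, "wz": 0}, {"dx": 0, "dy": 0, "dz": -0.4, "wx": 0, "wy": 0, "wz": 0}, {"dx": 0, "dy": 0, "dz": -0.4, "wx": 0, "wy": 0, "wz": 0}]}}

```text
time: 5.52
position: [0.4852, 0.2248, 0.0478]
tcp_rot: [-1.255, -1.138, 1.138]
force: [-0.6, 0.7, 0.7]
gripper_width: 0.599
```

Call:
{"method": "carry_out", "body": {"moves": [{"dx": 0, "dy": 0, "dz": -0.25, "wx": 0, "wy": 0, "wz": 0}, {"dx": 0, "dy": 0, "dz": -0.25, "wx": 0, "wy": 0, "wz": 0}, {"dx": 0, "dy": 0, "dz": -0.25, "wx": 0, "wy": 0, "wz": 0}, {"dx": 0, "dy": 0, "dz": -0.25, "wx": 0, "wy": 0, "wz": 0}]}}

```text
time: 5.85
position: [0.4969, 0.2236, 0.0477]
tcp_rot: [-1.255, -1.138, 1.137]
force: [-1.4, 0.6, 0.3]
gripper_width: 0.603
```

```bash
python3 - <<'E'
from h import *
tilt()
im=imaging.camera('scene')
r=imaging.mark_of('scene','mallet_head'); print([(round(q['score'],2),inv(Q,onz('scene',q['at'],.070)).round(4),inv(Q,onz('scene',q['at'],.06)).round(4)) for q in r])
cv2.imwrite('pics/scene3.png',cv2.resize(im[160:320,240:450],None,fx=3.5,fy=3.5))
E
```

```text
t 5.85 cradle [-0.0751 -0.0181  0.0477] F [-1.4   0.65  0.25] yaw x 84.43 w 0.6
rot to square (tool deg) [ 0.08  0.13 -0.05]
[(0.91, array([[-0.0244, -0.0305,  0.07  ]]), array([[-0.0198, -0.0227,  0.06  ]]))]
```

View pics/scene3.png

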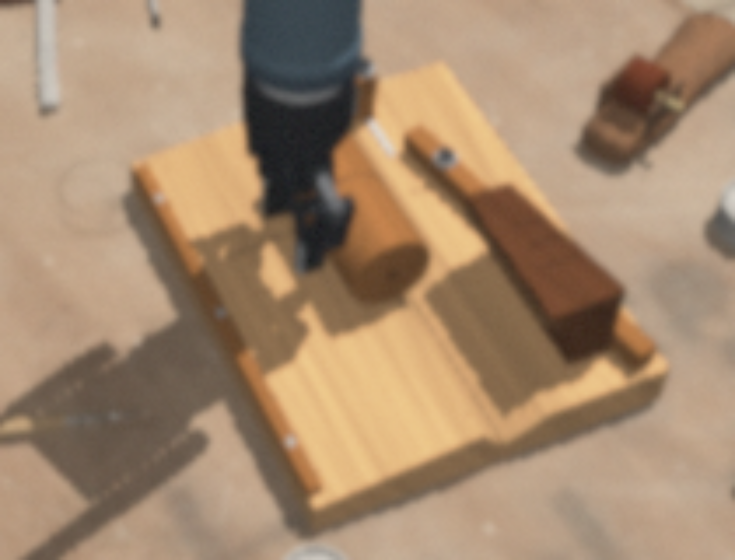

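Near the edge. Small steps now.

Call:
{"method": "carry_out", "body": {"moves": [{"dx": 0, "dy": 0, "dz": -0.2, "wx": 0, "wy": 0, "wz": 0}, {"dx": 0, "dy": 0, "dz": -0.2, "wx": 0, "wy": 0, "wz": 0}, {"dx": 0, "dy": 0, "dz": -0.2, "wx": 0, "wy": 0, "wz": 0}]}}

```text
time: 6.2
position: [0.5035, 0.2231, 0.0478]
tcp_rot: [-1.256, -1.139, 1.137]
force: [-0.1, -0.3, -0.3]
gripper_width: 0.604
```

```bash
cat > look.py <<'E'
from h import *
import sys
tilt()
im=imaging.camera('scene')
r=imaging.mark_of('scene','mallet_head'); print([(round(q['score'],2),inv(Q,onz('scene',q['at'],.070)).round(4),inv(Q,onz('scene',q['at'],.06)).round(4)) for q in r])
cv2.imwrite(sys.argv[1],cv2.resize(im[160:320,240:450],None,fx=3.5,fy=3.5))
E
python3 look.py pics/s4.png
```

```text
t 6.2 cradle [-0.0684 -0.018   0.0478] F [-0.11 -0.3  -0.3 ] yaw x 84.44 w 0.6
rot to square (tool deg) [ 0.13  0.14 -0.04]
[(0.94, array([[-0.0242, -0.0216,  0.07  ]]), array([[-0.0197, -0.0138,  0.06  ]]))]
```

View pics/s4.png

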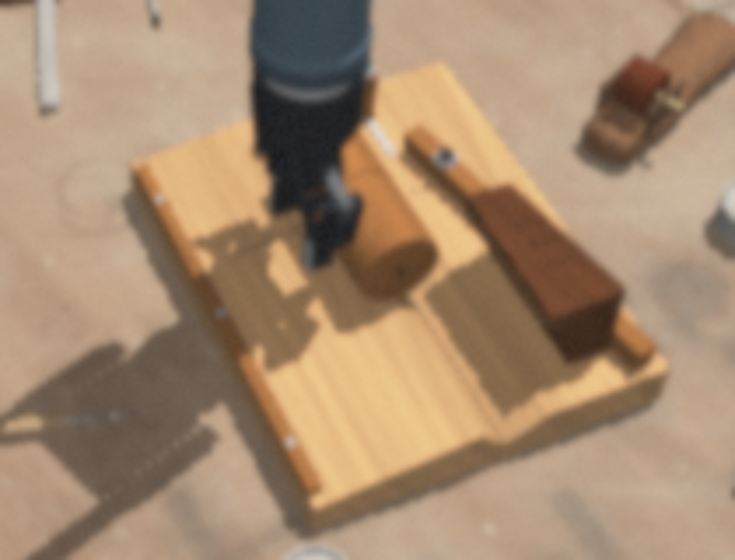

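Call:
{"method": "carry_out", "body": {"moves": [{"dx": 0, "dy": 0, "dz": -0.15, "wx": 0, "wy": 0, "wz": 0}, {"dx": 0, "dy": 0, "dz": -0.15, "wx": 0, "wy": 0, "wz": 0}]}}

```text
time: 6.47
position: [0.5072, 0.2227, 0.0479]
tcp_rot: [-1.256, -1.139, 1.136]
force: [0.3, -0.7, -0.6]
gripper_width: 0.6
```

```bash
python3 look.py pics/s5.png
```

```text
t 6.47 cradle [-0.0648 -0.018   0.0479] F [ 0.26 -0.72 -0.62] yaw x 84.43 w 0.6
rot to square (tool deg) [ 0.19  0.13 -0.03]
[(0.66, array([[-0.0042, -0.0352,  0.07  ]]), array([[ 0.0006, -0.0274,  0.06  ]]))]
```

View pics/s5.png

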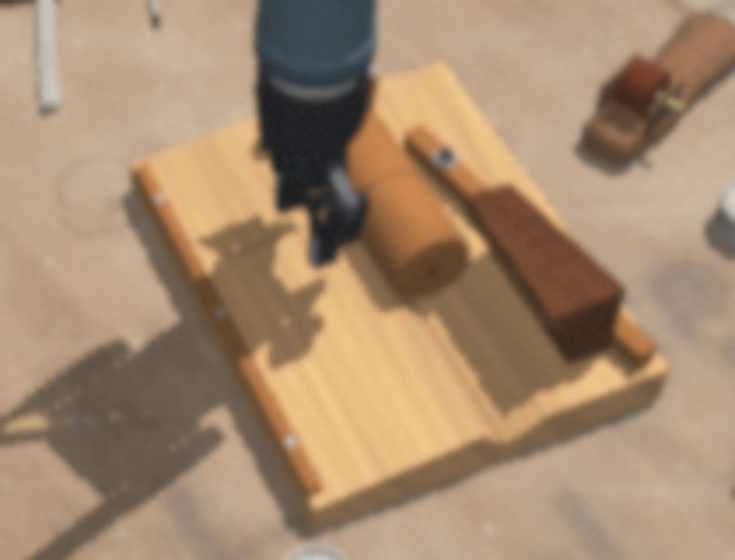

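Call:
{"method": "carry_out", "body": {"moves": [{"dx": 0, "dy": -0.5, "dz": 2.0, "wx": 0, "wy": 0, "wz": 0}, {"dx": 0, "dy": -3.0, "dz": 1.0, "wx": 0, "wy": 0, "wz": 0}, {"dx": -1.0, "dy": -3.5, "dz": 0, "wx": 0, "wy": 0, "wz": 0}, {"dx": -3.0, "dy": -2.5, "dz": 0, "wx": 0, "wy": 0, "wz": 0}, {"dx": -3.0, "dy": 0, "dz": -2.0, "wx": 0, "wy": 0, "wz": 0}, {"dx": -3.0, "dy": 0, "dz": -2.5, "wx": 0, "wy": 0, "wz": 0}, {"dx": -1.0, "dy": 0, "dz": -2.5, "wx": 0, "wy": 0, "wz": 0}, {"dx": 0, "dy": 0, "dz": -1.0, "wx": 0, "wy": 0, "wz": 0}], "fingers": 0}}

```text
time: 7.23
position: [0.5437, 0.1057, 0.1476]
tcp_rot: [-1.255, -1.143, 1.143]
force: [0.2, -0.1, -0.6]
gripper_width: 0.002
```

```bash
python3 look.py pics/s6.png; python3 - <<'E'
from h import *
rel([-.004,-.135,.06])
im=imaging.camera('top'); cv2.imwrite('pics/top6.png',cv2.resize(im[130:290,240:440],None,fx=4,fy=4)[:600])
r=imaging.mark_of('top','mallet_head'); print([(round(q['score'],2),inv(Q,onz('top',q['at'],.060)).round(4)) for q in r])
E
```

```text
t 7.23 cradle [-0.0167 -0.1308  0.1476] F [ 0.17 -0.13 -0.59] yaw x 84.78 w 0.0
rot to square (tool deg) [ 0.16  0.48 -0.15]
[(0.87, array([[-0.0059, -0.0378,  0.07  ]]), array([[-0.0011, -0.0301,  0.06  ]]))]
t 7.33 cradle [-0.0183 -0.129   0.1468] F [ 0.6   0.45 -0.04] yaw x 84.82 w -0.0
target world [0.556  0.1003 0.06  ] tool d cm [-0.6   8.68 -1.42]
[(0.9, array([[ 0.0052, -0.0246,  0.06  ]]))]
```

View pics/s6.png

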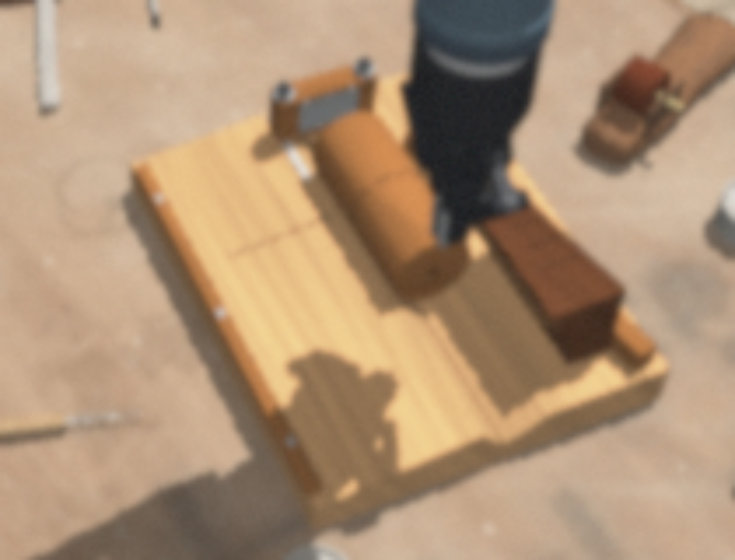

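View pics/top6.png

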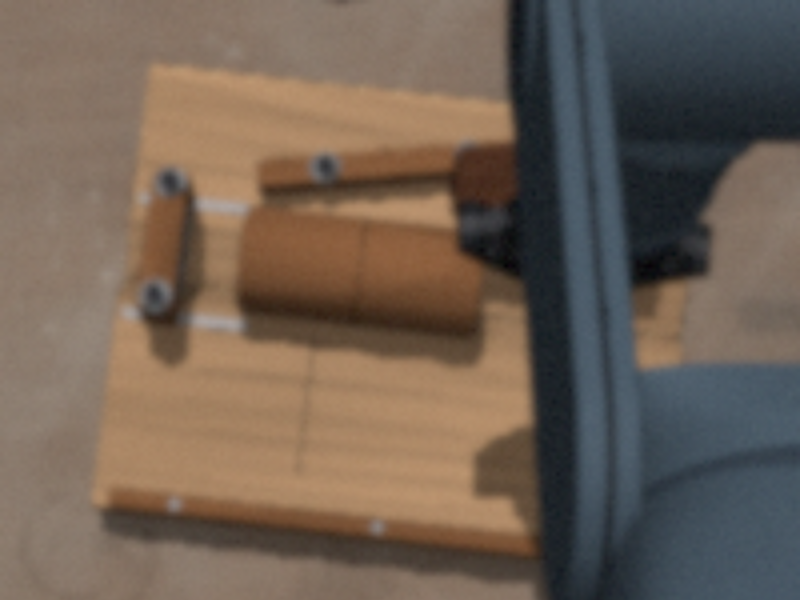

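Call:
{"method": "carry_out", "body": {"moves": [{"dx": -0.3, "dy": 2.0, "dz": -0.5, "wx": 0, "wy": 0.2, "wz": 0}, {"dx": -0.3, "dy": 2.0, "dz": -0.5, "wx": 0, "wy": 0.2, "wz": 0}, {"dx": -0.1, "dy": 1.5, "dz": -0.4, "wx": 0, "wy": 0, "wz": 0}, {"dx": 0, "dy": 0.3, "dz": 0, "wx": 0, "wy": 0, "wz": 0}]}}

```text
time: 7.77
position: [0.5479, 0.1067, 0.0867]
tcp_rot: [-1.246, -1.14, 1.147]
force: [-1.0, -0.2, -0.4]
gripper_width: -0.001
```

```bash
python3 - <<'E'
from h import *
tilt();rel([-.004,-.135,.052])
E
```

```text
t 7.77 cradle [-0.0128 -0.1294  0.0867] F [-1.04 -0.24 -0.42] yaw x 84.95 w -0.0
rot to square (tool deg) [-0.31  0.65 -0.04]
t 7.77 cradle [-0.0128 -0.1294  0.0867] F [-1.04 -0.24 -0.42] yaw x 84.95 w -0.0
target world [0.556  0.1003 0.052 ] tool d cm [-0.57  3.46 -0.89]
```

Call:
{"method": "carry_out", "body": {"moves": [{"dx": -0.4, "dy": 1.2, "dz": -0.4, "wx": -0.2, "wy": 0.4, "wz": 0}, {"dx": -0.4, "dy": 1.2, "dz": -0.4, "wx": 0, "wy": 0.3, "wz": 0}, {"dx": 0, "dy": 0.7, "dz": -0.1, "wx": 0, "wy": 0, "wz": 0}, {"dx": 0, "dy": 0.2, "dz": 0, "wx": 0, "wy": 0, "wz": 0}]}}

```text
time: 8.1
position: [0.5512, 0.1024, 0.0516]
tcp_rot: [-1.247, -1.134, 1.142]
force: [0.2, -0.1, -0.1]
gripper_width: -0.0
```

```bash
python3 look.py pics/s7.png; python3 - <<'E'
from h import *
im=imaging.camera('wrist'); cv2.imwrite('pics/w7.png',im)
E
```

```text
t 8.1 cradle [-0.009  -0.1334  0.0516] F [ 0.19 -0.13 -0.1 ] yaw x 84.56 w -0.0
rot to square (tool deg) [-0.42  0.26 -0.01]
[(0.83, array([[-0.0012, -0.0309,  0.07  ]]), array([[ 0.0037, -0.0231,  0.06  ]])), (0.69, array([[-0.0133,  0.0714,  0.07  ]]), array([[-0.0086,  0.0803,  0.06  ]])), (0.58, array([[-0.1932, -0.3091,  0.07  ]]), array([[-0.1905, -0.3044,  0.06  ]]))]
```

View pics/s7.png

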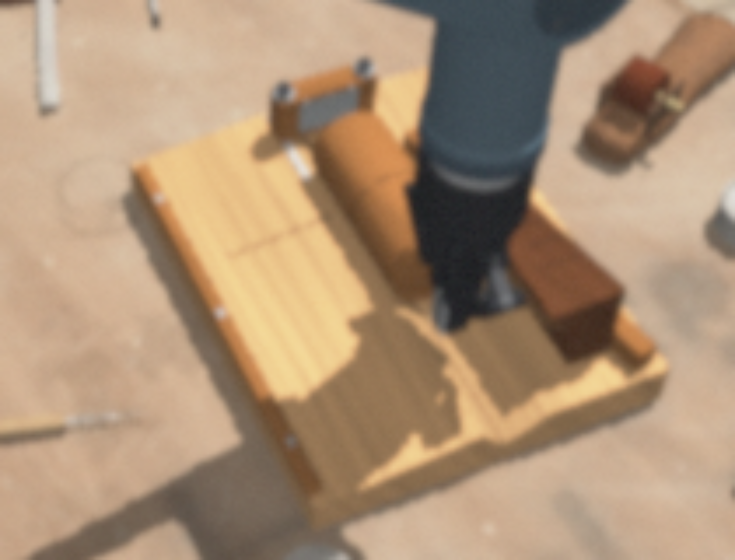

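View pics/w7.png

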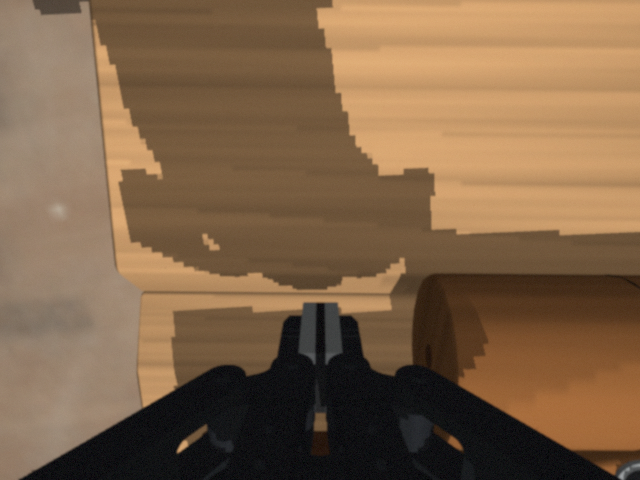

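Call:
{"method": "carry_out", "body": {"moves": [{"dx": 0.2, "dy": -0.5, "dz": -0.2, "wx": -0.2, "wy": 0.2, "wz": 0}, {"dx": 0.3, "dy": -0.3, "dz": -0.2, "wx": -0.2, "wy": 0, "wz": 0}, {"dx": 0.3, "dy": 0, "dz": -0.1, "wx": 0, "wy": 0, "wz": 0}, {"dx": 0.3, "dy": 0, "dz": 0, "wx": 0, "wy": 0, "wz": 0}, {"dx": 0.3, "dy": 0, "dz": 0, "wx": 0, "wy": 0, "wz": 0}]}}

```text
time: 8.67
position: [0.5613, 0.1167, 0.0652]
tcp_rot: [-1.261, -1.142, 1.131]
force: [-0.3, -0.0, 0.7]
gripper_width: -0.004
```

```bash
python3 - <<'E'
from h import *
tilt()
E
```

```text
t 8.67 cradle [-0.0003 -0.1182  0.0652] F [-0.26 -0.01  0.74] yaw x 84.3 w -0.0
rot to square (tool deg) [ 0.48 -0.    0.04]
```

Call:
{"method": "carry_out", "body": {"moves": [{"dx": 0.25, "dy": 0.2, "dz": 0.1, "wx": 0.2, "wy": 0, "wz": 0}, {"dx": 0.25, "dy": 0.1, "dz": 0, "wx": 0, "wy": 0, "wz": 0}, {"dx": 0.25, "dy": 0, "dz": 0, "wx": 0, "wy": 0, "wz": 0}, {"dx": 0.25, "dy": 0, "dz": 0, "wx": 0, "wy": 0, "wz": 0}]}}

```text
time: 9.0
position: [0.5615, 0.1283, 0.0623]
tcp_rot: [-1.258, -1.14, 1.133]
force: [0.7, 0.4, 0.3]
gripper_width: 0.003
```

```bash
python3 - <<'E'
from h import *
tilt()
E
```

```text
t 9.0 cradle [-0.0013 -0.1065  0.0623] F [0.66 0.44 0.34] yaw x 84.33 w 0.0
rot to square (tool deg) [0.29 0.03 0.05]
```

Call:
{"method": "carry_out", "body": {"moves": [{"dx": 0.2, "dy": 0, "dz": 0, "wx": 0, "wy": 0, "wz": 0}, {"dx": 0.2, "dy": 0, "dz": 0, "wx": 0, "wy": 0, "wz": 0}, {"dx": 0.2, "dy": 0, "dz": 0, "wx": 0, "wy": 0, "wz": 0}, {"dx": 0.2, "dy": 0, "dz": 0, "wx": 0, "wy": 0, "wz": 0}]}}

```text
time: 9.33
position: [0.5621, 0.1355, 0.0621]
tcp_rot: [-1.259, -1.138, 1.136]
force: [-0.6, -3.1, 0.7]
gripper_width: -0.003
```

```bash
python3 look.py pics/s8.png
```

```text
t 9.33 cradle [-0.0014 -0.0994  0.0621] F [-0.62 -3.1   0.72] yaw x 84.36 w -0.0
rot to square (tool deg) [ 0.25  0.06 -0.12]
[(0.84, array([[-0.0025, -0.0194,  0.07  ]]), array([[ 0.0023, -0.0115,  0.06  ]])), (0.2, array([[-0.1637, -0.3844,  0.07  ]]), array([[-0.1607, -0.3806,  0.06  ]]))]
```

View pics/s8.png

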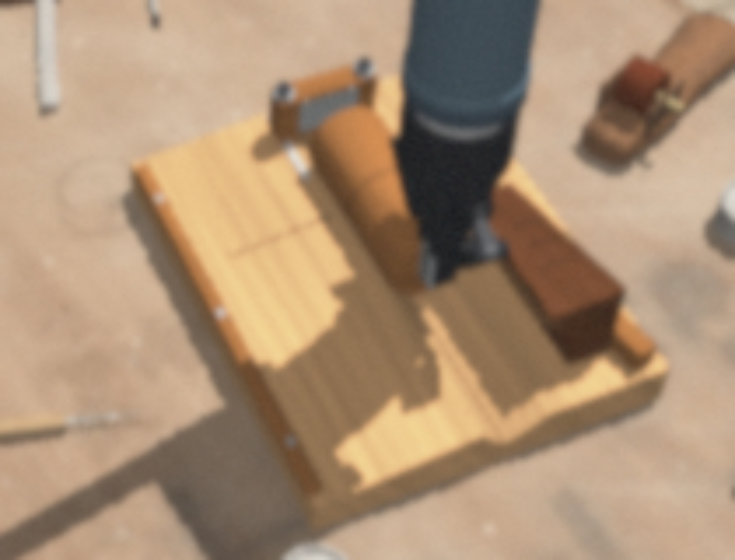

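Call:
{"method": "carry_out", "body": {"moves": [{"dx": 0.2, "dy": 0, "dz": 0, "wx": 0, "wy": 0, "wz": 0}, {"dx": 0.2, "dy": 0, "dz": 0, "wx": 0, "wy": 0, "wz": 0}, {"dx": 0.2, "dy": 0, "dz": 0, "wx": 0, "wy": 0, "wz": 0}, {"dx": 0.2, "dy": 0, "dz": 0, "wx": 0, "wy": 0, "wz": 0}, {"dx": 0.2, "dy": 0, "dz": 0, "wx": 0, "wy": 0, "wz": 0}, {"dx": 0.2, "dy": 0, "dz": 0, "wx": 0, "wy": 0, "wz": 0}]}}

```text
time: 9.93
position: [0.5635, 0.1479, 0.0621]
tcp_rot: [-1.259, -1.138, 1.136]
force: [0.2, -2.3, 0.6]
gripper_width: -0.001
```

Call:
{"method": "carry_out", "body": {"moves": [{"dx": 0.2, "dy": 0, "dz": 0, "wx": 0, "wy": 0, "wz": 0}, {"dx": 0.2, "dy": 0, "dz": 0, "wx": 0, "wy": 0, "wz": 0}, {"dx": 0.2, "dy": 0, "dz": 0, "wx": 0, "wy": 0, "wz": 0}]}}

```text
time: 10.18
position: [0.5641, 0.1546, 0.0621]
tcp_rot: [-1.259, -1.138, 1.136]
force: [-0.4, -2.7, 1.7]
gripper_width: -0.001
```

```bash
python3 look.py pics/s9.png
```

```text
t 10.18 cradle [-0.0013 -0.0801  0.0621] F [-0.44 -2.69  1.67] yaw x 84.33 w -0.0
rot to square (tool deg) [ 0.26  0.03 -0.13]
[(0.89, array([[-0.0018, -0.0067,  0.07  ]]), array([[0.003 , 0.0014, 0.06  ]]))]
```

View pics/s9.png

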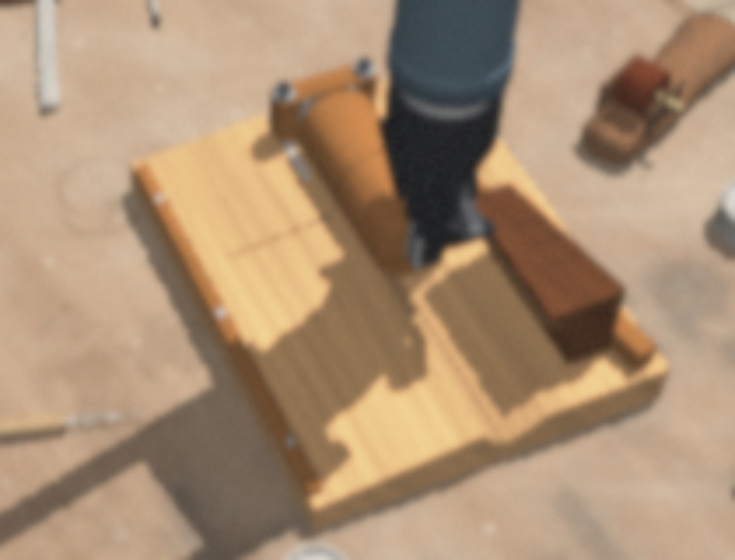

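Moving at ~2.5 N. A few mm left to the stop; shorter batches.

Call:
{"method": "carry_out", "body": {"moves": [{"dx": 0.15, "dy": 0, "dz": 0, "wx": 0, "wy": 0, "wz": 0}, {"dx": 0.15, "dy": 0, "dz": 0, "wx": 0, "wy": 0, "wz": 0}]}}

```text
time: 10.45
position: [0.5645, 0.158, 0.0621]
tcp_rot: [-1.259, -1.138, 1.136]
force: [-0.6, -3.2, 1.2]
gripper_width: 0.001
```

Call:
{"method": "carry_out", "body": {"moves": [{"dx": 0.15, "dy": 0, "dz": 0, "wx": 0, "wy": 0, "wz": 0}, {"dx": 0.15, "dy": 0, "dz": 0, "wx": 0, "wy": 0, "wz": 0}]}}

```text
time: 10.62
position: [0.5648, 0.1611, 0.0621]
tcp_rot: [-1.259, -1.138, 1.136]
force: [0.3, -3.4, 1.4]
gripper_width: 0.0
```

Call:
{"method": "carry_out", "body": {"moves": [{"dx": 0.15, "dy": 0, "dz": 0, "wx": 0, "wy": 0, "wz": 0}, {"dx": 0.15, "dy": 0, "dz": 0, "wx": 0, "wy": 0, "wz": 0}]}}

```text
time: 10.78
position: [0.5651, 0.1635, 0.0621]
tcp_rot: [-1.26, -1.137, 1.137]
force: [-2.0, -12.0, 3.0]
gripper_width: 0.002
```

Call:
{"method": "carry_out", "body": {"moves": [{"dx": -0.03, "dy": 0, "dz": 0, "wx": 0, "wy": 0, "wz": 0}, {"dx": 0, "dy": 0, "dz": 0, "wx": 0, "wy": 0, "wz": 0}]}}

```text
time: 10.95
position: [0.565, 0.1633, 0.0621]
tcp_rot: [-1.26, -1.137, 1.138]
force: [-0.6, -3.1, 0.8]
gripper_width: -0.001
```

```bash
python3 look.py pics/s10.png; python3 - <<'E'
from h import *
im=imaging.camera('wrist'); cv2.imwrite('pics/w10.png',im)
E
```

```text
t 10.95 cradle [-0.0013 -0.0714  0.0621] F [-0.6  -3.14  0.81] yaw x 84.36 w -0.0
rot to square (tool deg) [ 0.24  0.06 -0.24]
[(0.72, array([[-0.0004,  0.0024,  0.07  ]]), array([[0.0044, 0.0105, 0.06  ]]))]
```

View pics/s10.png

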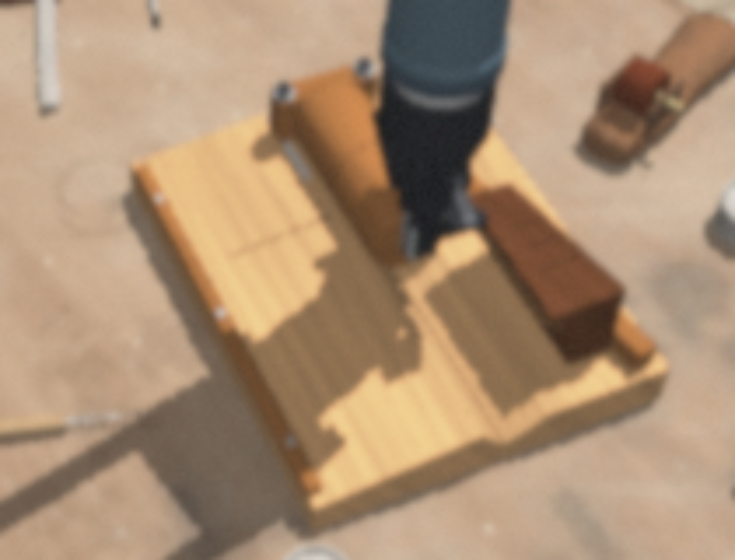

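Call:
{"method": "carry_out", "body": {"moves": [{"dx": -0.8, "dy": 0, "dz": 0, "wx": 0, "wy": 0, "wz": 0}, {"dx": -2.0, "dy": -1.5, "dz": 0.3, "wx": 0, "wy": 0, "wz": 0}, {"dx": -2.0, "dy": -3.0, "dz": 0.2, "wx": 0, "wy": 0, "wz": 0}, {"dx": -1.5, "dy": -3.0, "dz": 0, "wx": 0, "wy": -1, "wz": 0}, {"dx": -3.0, "dy": 0, "dz": -1.5, "wx": 0, "wy": -2, "wz": 0}, {"dx": -3.0, "dy": 0, "dz": -2.0, "wx": 0, "wy": -3, "wz": 0}, {"dx": -2.5, "dy": 0, "dz": -2.5, "wx": 0, "wy": -3, "wz": 0}, {"dx": 0, "dy": 0, "dz": -1.0, "wx": 0, "wy": -1, "wz": 0}]}}

```text
time: 11.77
position: [0.6176, 0.0129, 0.1396]
tcp_rot: [-1.166, -1.277, 1.274]
force: [0.4, 0.4, -0.6]
gripper_width: 0.003
```

```bash
python3 - <<'E'
from h import *
tilt();rel([.079,-.225,.068])
for c in('top','scene'):
    im=imaging.camera(c); cv2.imwrite(f'pics/{c}11.png',im)
    for n,z in (('mallet_head',.06),('wedge',.077),('wedge_tip',.077),('end_stop',.06)):
        r=imaging.mark_of(c,n); print(c,n,[(round(q['score'],2),inv(Q,onz(c,q['at'],z))[0].round(4)) for q in r[:1]])
im=cv2.imread('pics/top11.png')[130:290,240:440]; cv2.imwrite('pics/top11z.png',cv2.resize(im,None,fx=4,fy=4,interpolation=2)[:600])
E
```

```text
t 11.77 cradle [ 0.066  -0.2158  0.1396] F [ 0.37  0.44 -0.64] yaw x 95.17 w 0.0
rot to square (tool deg) [ 0.09 10.87  0.06]
t 11.77 cradle [ 0.066  -0.2158  0.1396] F [ 0.37  0.44 -0.64] yaw x 95.17 w 0.0
target world [0.6297 0.0025 0.068 ] tool d cm [-1.15  7.16 -1.09]
top mallet_head [(0.65, array([-0.   ,  0.007,  0.06 ]))]
top wedge []
top wedge_tip [(0.81, array([ 0.0604, -0.0687,  0.077 ]))]
top end_stop [(0.58, array([0.0049, 0.0738, 0.06  ]))]
scene mallet_head [(0.82, array([-0.0034,  0.0037,  0.06  ]))]
scene wedge [(0.57, array([ 0.0652, -0.1881,  0.077 ]))]
scene wedge_tip [(0.68, array([ 0.064 , -0.0645,  0.077 ]))]
scene end_stop [(0.67, array([-0.0035,  0.0765,  0.06  ]))]
```

View pics/top11z.png

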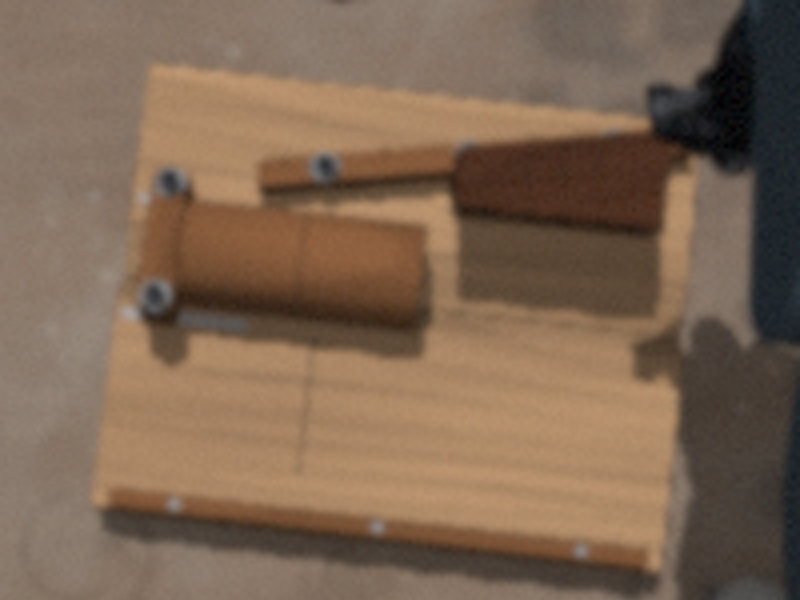

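View pics/scene11.png

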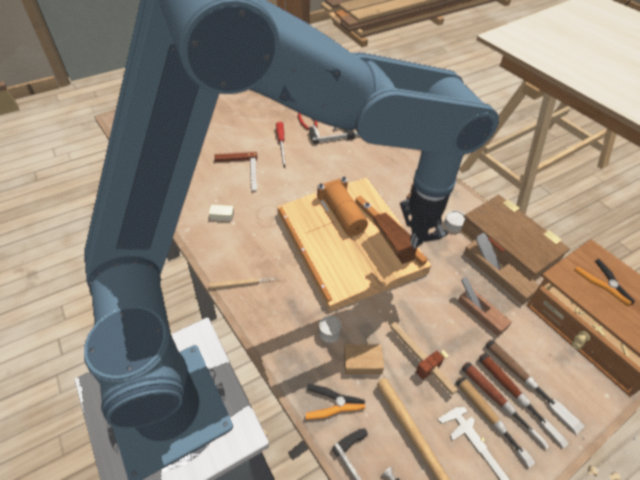

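Call:
{"method": "carry_out", "body": {"moves": [{"dx": -0.8, "dy": 1.0, "dz": -0.3, "wx": 0, "wy": -0.3, "wz": 0}, {"dx": -0.6, "dy": 2.0, "dz": -0.3, "wx": 0, "wy": 0, "wz": 0}, {"dx": -0.2, "dy": 2.0, "dz": 0, "wx": 0, "wy": 0, "wz": 0}, {"dx": 0, "dy": 1.0, "dz": 0, "wx": 0, "wy": 0, "wz": 0}]}}

```text
time: 12.6
position: [0.6244, 0.0032, 0.0796]
tcp_rot: [-1.163, -1.289, 1.28]
force: [-0.6, 0.2, -0.4]
gripper_width: 0.003
```

```bash
python3 - <<'E'
from h import *
tilt();rel([.074,-.228,.068])
E
```

```text
t 12.6 cradle [ 0.0737 -0.2248  0.0796] F [-0.6   0.23 -0.45] yaw x 95.82 w 0.0
rot to square (tool deg) [ 0.35 11.52  0.06]
t 12.6 cradle [ 0.0737 -0.2248  0.0796] F [-0.6   0.23 -0.45] yaw x 95.82 w 0.0
target world [ 0.6244 -0.      0.068 ] tool d cm [-0.32  1.16  0.04]
```

Call:
{"method": "carry_out", "body": {"moves": [{"dx": -0.1, "dy": 0.6, "dz": 0, "wx": 0.3, "wy": 0.1, "wz": 0}, {"dx": 0, "dy": 0.4, "dz": 0, "wx": 0, "wy": 0, "wz": 0}, {"dx": 0.3, "dy": 0.1, "dz": 0, "wx": 0, "wy": 0, "wz": 0}, {"dx": 0.3, "dy": 0, "dz": 0, "wx": 0, "wy": 0, "wz": 0}, {"dx": 0.3, "dy": 0, "dz": 0, "wx": 0, "wy": 0, "wz": 0}, {"dx": 0.3, "dy": 0, "dz": 0, "wx": 0, "wy": 0, "wz": 0}]}}

```text
time: 13.1
position: [0.622, 0.0144, 0.0652]
tcp_rot: [-1.157, -1.28, 1.283]
force: [0.8, -0.6, 0.4]
gripper_width: -0.002
```

```bash
python3 - <<'E'
from h import *
tilt()
im=imaging.camera('wrist'); cv2.imwrite('pics/w12.png',im)
E
python3 look.py pics/s12.png
```

```text
t 13.1 cradle [ 0.0702 -0.2139  0.0652] F [ 0.82 -0.57  0.39] yaw x 95.69 w -0.0
rot to square (tool deg) [-0.24 11.39  0.07]
t 13.15 cradle [ 0.0702 -0.2132  0.0654] F [0.3  1.25 0.04] yaw x 95.71 w 0.0
rot to square (tool deg) [-0.23 11.41  0.09]
[(0.78, array([[-0.004 ,  0.0016,  0.07  ]]), array([[0.0008, 0.0097, 0.06  ]]))]
```

View pics/w12.png

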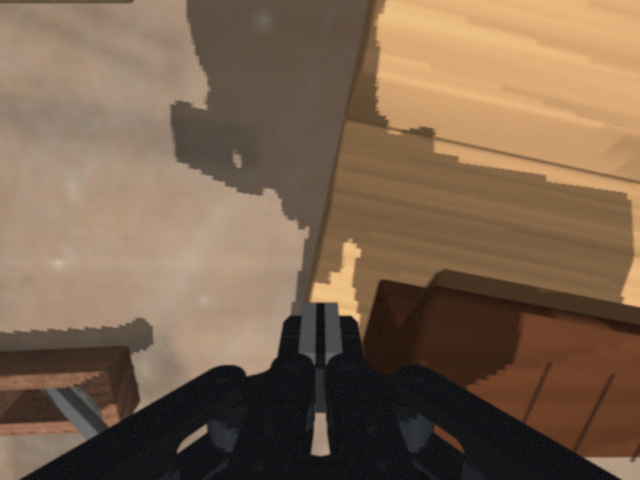

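View pics/s12.png

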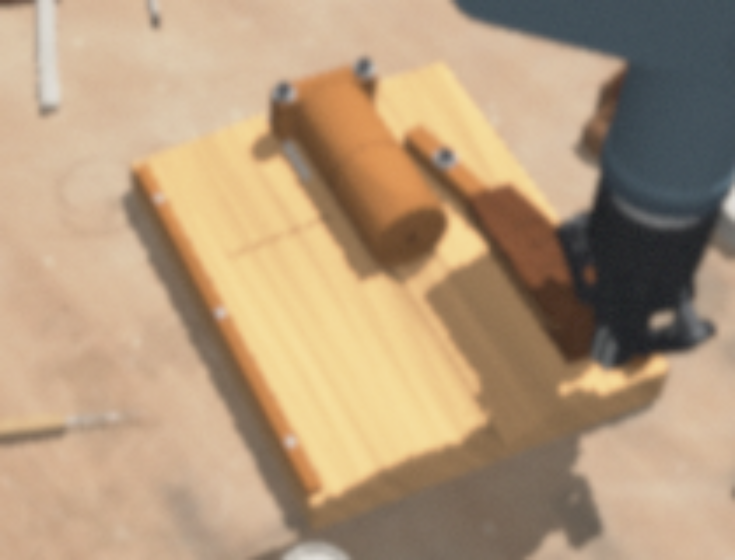

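Call:
{"method": "carry_out", "body": {"moves": [{"dx": 0.3, "dy": -0.1, "dz": 0, "wx": -0.2, "wy": 0, "wz": 0}, {"dx": 0.3, "dy": -0.05, "dz": 0, "wx": 0, "wy": 0, "wz": 0}, {"dx": 0.3, "dy": 0, "dz": 0, "wx": 0, "wy": 0, "wz": 0}, {"dx": 0.3, "dy": 0, "dz": 0, "wx": 0, "wy": 0, "wz": 0}]}}

```text
time: 13.58
position: [0.6215, 0.0263, 0.0681]
tcp_rot: [-1.162, -1.284, 1.281]
force: [0.8, -3.7, -2.7]
gripper_width: -0.004
```

Call:
{"method": "carry_out", "body": {"moves": [{"dx": 0.3, "dy": 0, "dz": 0, "wx": 0, "wy": 0, "wz": 0}, {"dx": 0.3, "dy": 0, "dz": 0, "wx": 0, "wy": 0, "wz": 0}, {"dx": 0.3, "dy": 0, "dz": 0, "wx": 0, "wy": 0, "wz": 0}, {"dx": 0.3, "dy": 0, "dz": 0, "wx": 0, "wy": 0, "wz": 0}]}}

```text
time: 13.92
position: [0.6205, 0.0376, 0.0681]
tcp_rot: [-1.165, -1.283, 1.283]
force: [-0.3, -3.2, -0.1]
gripper_width: 0.001
```

```bash
python3 look.py pics/s13.png
```

```text
t 13.92 cradle [ 0.0664 -0.191   0.0681] F [-0.26 -3.18 -0.07] yaw x 95.69 w 0.0
rot to square (tool deg) [ 0.15 11.4  -0.16]
[(0.58, array([[0.0003, 0.0067, 0.07  ]]), array([[0.0052, 0.0149, 0.06  ]]))]
```

View pics/s13.png

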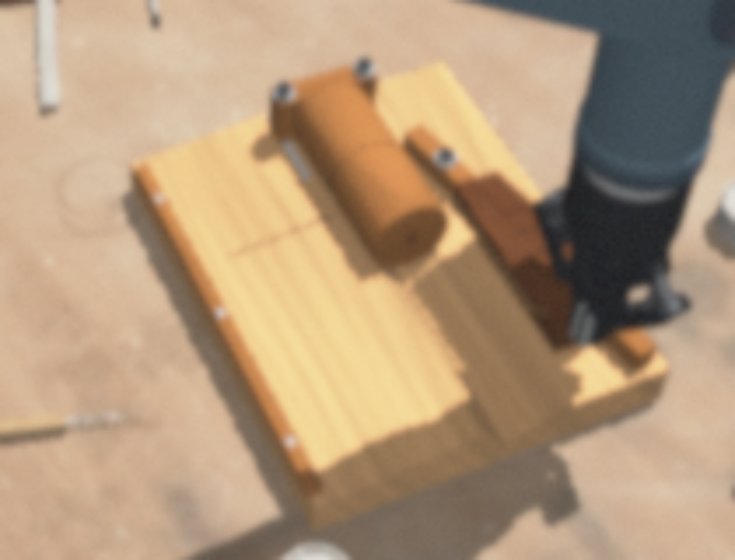

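Call:
{"method": "carry_out", "body": {"moves": [{"dx": 0.4, "dy": 0, "dz": 0, "wx": 0, "wy": 0, "wz": 0}, {"dx": 0.4, "dy": 0, "dz": 0, "wx": 0, "wy": 0, "wz": 0}, {"dx": 0.4, "dy": 0, "dz": 0, "wx": 0, "wy": 0, "wz": 0}, {"dx": 0.4, "dy": 0, "dz": 0, "wx": 0, "wy": 0, "wz": 0}, {"dx": 0.4, "dy": 0, "dz": 0, "wx": 0, "wy": 0, "wz": 0}, {"dx": 0.4, "dy": 0, "dz": 0, "wx": 0, "wy": 0, "wz": 0}, {"dx": 0.4, "dy": 0, "dz": 0, "wx": 0, "wy": 0, "wz": 0}]}}

```text
time: 14.6
position: [0.6176, 0.0676, 0.0681]
tcp_rot: [-1.165, -1.282, 1.283]
force: [0.2, -3.4, -0.7]
gripper_width: 0.002
```

Call:
{"method": "carry_out", "body": {"moves": [{"dx": 0.3, "dy": 0, "dz": 0, "wx": 0, "wy": 0, "wz": 0}, {"dx": 0.3, "dy": 0, "dz": 0, "wx": 0, "wy": 0, "wz": 0}, {"dx": 0.3, "dy": 0, "dz": 0, "wx": 0, "wy": 0, "wz": 0}, {"dx": 0.3, "dy": 0, "dz": 0, "wx": 0, "wy": 0, "wz": 0}, {"dx": 0.3, "dy": 0, "dz": 0, "wx": 0, "wy": 0, "wz": 0}]}}

```text
time: 15.02
position: [0.6161, 0.0847, 0.0681]
tcp_rot: [-1.165, -1.283, 1.283]
force: [0.4, -3.1, -1.0]
gripper_width: -0.001
```

```bash
python3 look.py pics/s14.png
```

```text
t 15.02 cradle [ 0.0573 -0.1445  0.0681] F [ 0.39 -3.09 -1.  ] yaw x 95.71 w -0.0
rot to square (tool deg) [ 0.19 11.41 -0.17]
[(0.71, array([[-0.0055,  0.0003,  0.07  ]]), array([[-0.0007,  0.0084,  0.06  ]]))]
```

View pics/s14.png

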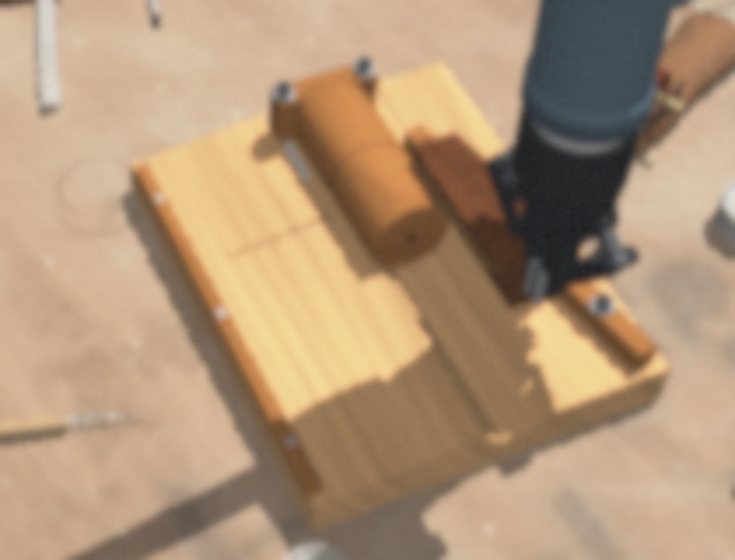

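Call:
{"method": "carry_out", "body": {"moves": [{"dx": 0.2, "dy": 0, "dz": 0, "wx": 0, "wy": 0, "wz": 0}, {"dx": 0.2, "dy": 0, "dz": 0, "wx": 0, "wy": 0, "wz": 0}]}}

```text
time: 15.28
position: [0.6156, 0.0893, 0.0681]
tcp_rot: [-1.165, -1.284, 1.283]
force: [0.1, -3.1, -1.2]
gripper_width: -0.0
```

Call:
{"method": "carry_out", "body": {"moves": [{"dx": 0.15, "dy": 0, "dz": 0, "wx": 0, "wy": 0, "wz": 0}, {"dx": 0.15, "dy": 0, "dz": 0, "wx": 0, "wy": 0, "wz": 0}]}}

```text
time: 15.45
position: [0.6153, 0.0923, 0.0681]
tcp_rot: [-1.165, -1.283, 1.283]
force: [1.9, -3.2, -0.6]
gripper_width: -0.003
```

Call:
{"method": "carry_out", "body": {"moves": [{"dx": 0.15, "dy": 0, "dz": 0, "wx": 0, "wy": 0, "wz": 0}, {"dx": 0.15, "dy": 0, "dz": 0, "wx": 0, "wy": 0, "wz": 0}]}}

```text
time: 15.62
position: [0.6151, 0.0954, 0.0681]
tcp_rot: [-1.165, -1.283, 1.283]
force: [1.2, -3.7, 0.1]
gripper_width: -0.002
```

Call:
{"method": "carry_out", "body": {"moves": [{"dx": 0.15, "dy": 0, "dz": 0, "wx": 0, "wy": 0, "wz": 0}, {"dx": 0.15, "dy": 0, "dz": 0, "wx": 0, "wy": 0, "wz": 0}]}}

```text
time: 15.78
position: [0.6148, 0.0985, 0.0681]
tcp_rot: [-1.165, -1.283, 1.283]
force: [-0.1, -2.3, 0.1]
gripper_width: -0.0
```

Call:
{"method": "carry_out", "body": {"moves": [{"dx": 0.13, "dy": 0, "dz": 0, "wx": 0, "wy": 0, "wz": 0}, {"dx": 0.13, "dy": 0, "dz": 0, "wx": 0, "wy": 0, "wz": 0}, {"dx": 0.13, "dy": 0, "dz": 0, "wx": 0, "wy": 0, "wz": 0}]}}

```text
time: 16.03
position: [0.6143, 0.1028, 0.0681]
tcp_rot: [-1.165, -1.283, 1.283]
force: [0.1, -3.7, -0.5]
gripper_width: -0.0
```

Call:
{"method": "carry_out", "body": {"moves": [{"dx": 0.13, "dy": 0, "dz": 0, "wx": 0, "wy": 0, "wz": 0}, {"dx": 0.13, "dy": 0, "dz": 0, "wx": 0, "wy": 0, "wz": 0}, {"dx": 0.13, "dy": 0, "dz": 0, "wx": 0, "wy": 0, "wz": 0}]}}

```text
time: 16.28
position: [0.614, 0.1071, 0.0681]
tcp_rot: [-1.165, -1.283, 1.283]
force: [0.6, -2.8, 0.3]
gripper_width: 0.0
```

Call:
{"method": "carry_out", "body": {"moves": [{"dx": 0.13, "dy": 0, "dz": 0, "wx": 0, "wy": 0, "wz": 0}, {"dx": 0.13, "dy": 0, "dz": 0, "wx": 0, "wy": 0, "wz": 0}, {"dx": 0.13, "dy": 0, "dz": 0, "wx": 0, "wy": 0, "wz": 0}]}}

```text
time: 16.53
position: [0.6136, 0.1114, 0.0681]
tcp_rot: [-1.166, -1.283, 1.283]
force: [0.8, -3.5, -0.6]
gripper_width: -0.001
```

```bash
python3 look.py pics/s15.png
```

```text
t 16.53 cradle [ 0.0522 -0.1182  0.0681] F [ 0.81 -3.5  -0.62] yaw x 95.69 w -0.0
rot to square (tool deg) [ 0.21 11.39 -0.17]
[(0.58, array([[-0.0081, -0.0013,  0.07  ]]), array([[-0.0033,  0.0068,  0.06  ]])), (0.51, array([[-0.0087,  0.0661,  0.07  ]]), array([[-0.0039,  0.075 ,  0.06  ]]))]
```

View pics/s15.png

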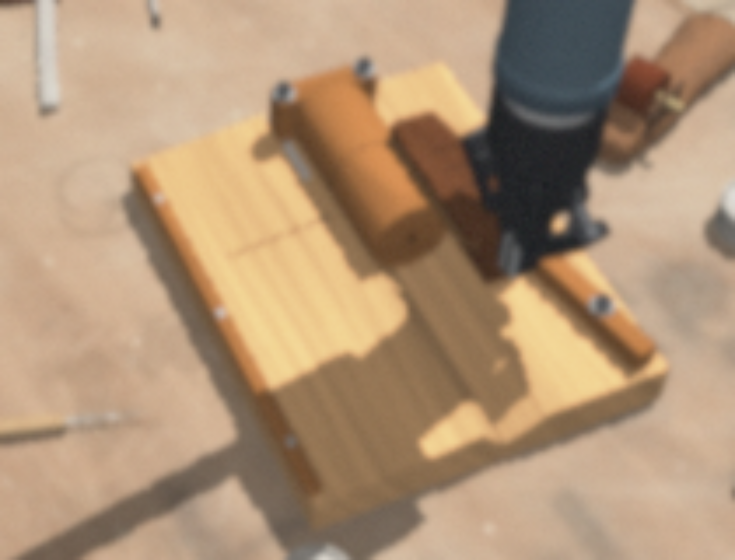

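Close now; carry on gently.

Call:
{"method": "carry_out", "body": {"moves": [{"dx": 0.12, "dy": 0, "dz": 0, "wx": 0, "wy": 0, "wz": 0}, {"dx": 0.12, "dy": 0, "dz": 0, "wx": 0, "wy": 0, "wz": 0}, {"dx": 0.12, "dy": 0, "dz": 0, "wx": 0, "wy": 0, "wz": 0}]}}

```text
time: 16.88
position: [0.6132, 0.1153, 0.0681]
tcp_rot: [-1.166, -1.283, 1.283]
force: [0.5, -2.6, -0.1]
gripper_width: -0.001
```

Call:
{"method": "carry_out", "body": {"moves": [{"dx": 0.12, "dy": 0, "dz": 0, "wx": 0, "wy": 0, "wz": 0}, {"dx": 0.12, "dy": 0, "dz": 0, "wx": 0, "wy": 0, "wz": 0}, {"dx": 0.12, "dy": 0, "dz": 0, "wx": 0, "wy": 0, "wz": 0}]}}

```text
time: 17.13
position: [0.6128, 0.1191, 0.0681]
tcp_rot: [-1.166, -1.283, 1.283]
force: [1.1, -3.2, 0.1]
gripper_width: -0.001
```

Call:
{"method": "carry_out", "body": {"moves": [{"dx": 0.12, "dy": 0, "dz": 0, "wx": 0, "wy": 0, "wz": 0}, {"dx": 0.12, "dy": 0, "dz": 0, "wx": 0, "wy": 0, "wz": 0}, {"dx": 0.12, "dy": 0, "dz": 0, "wx": 0, "wy": 0, "wz": 0}]}}

```text
time: 17.38
position: [0.6126, 0.1226, 0.0681]
tcp_rot: [-1.166, -1.283, 1.283]
force: [0.7, -4.9, -0.4]
gripper_width: 0.002
```

Call:
{"method": "carry_out", "body": {"moves": [{"dx": 0.1, "dy": 0, "dz": 0, "wx": 0, "wy": 0, "wz": 0}]}}

```text
time: 17.47
position: [0.6125, 0.1233, 0.0682]
tcp_rot: [-1.167, -1.283, 1.284]
force: [0.8, -6.7, -0.1]
gripper_width: -0.002
```

Call:
{"method": "carry_out", "body": {"moves": [{"dx": 0.1, "dy": 0, "dz": 0, "wx": 0, "wy": 0, "wz": 0}]}}

```text
time: 17.55
position: [0.6124, 0.1238, 0.0681]
tcp_rot: [-1.167, -1.282, 1.285]
force: [0.5, -7.1, -0.3]
gripper_width: -0.002
```

Call:
{"method": "carry_out", "body": {"moves": [{"dx": 0.12, "dy": 0, "dz": 0, "wx": 0, "wy": 0, "wz": 0}]}}

```text
time: 17.63
position: [0.6124, 0.1242, 0.0682]
tcp_rot: [-1.168, -1.282, 1.286]
force: [1.3, -6.4, 0.3]
gripper_width: -0.005
```

Call:
{"method": "carry_out", "body": {"moves": [{"dx": 0.14, "dy": 0, "dz": 0, "wx": 0, "wy": 0, "wz": 0}]}}

```text
time: 17.72
position: [0.6124, 0.1248, 0.0682]
tcp_rot: [-1.169, -1.281, 1.287]
force: [1.2, -7.8, -0.7]
gripper_width: -0.004
```

Call:
{"method": "carry_out", "body": {"moves": [{"dx": 0.16, "dy": 0, "dz": 0, "wx": 0, "wy": 0, "wz": 0}]}}

```text
time: 17.8
position: [0.6123, 0.1253, 0.0682]
tcp_rot: [-1.171, -1.28, 1.288]
force: [1.7, -8.8, -0.1]
gripper_width: -0.003
```

Call:
{"method": "carry_out", "body": {"moves": [{"dx": -0.3, "dy": 0, "dz": 0, "wx": 0, "wy": 0, "wz": 0}, {"dx": -1.0, "dy": 0, "dz": 0, "wx": 0, "wy": 0, "wz": 0}, {"dx": -2.0, "dy": -1.0, "dz": 0, "wx": 0, "wy": 0, "wz": 0}, {"dx": -2.0, "dy": -2.5, "dz": 0, "wx": 0, "wy": 0, "wz": 0}, {"dx": -2.5, "dy": -3.0, "dz": 0, "wx": 0, "wy": 0, "wz": 0}, {"dx": -3.0, "dy": -2.0, "dz": 0, "wx": 0, "wy": 0, "wz": 0}, {"dx": -3.0, "dy": 0, "dz": 0, "wx": 0, "wy": 0, "wz": 0}, {"dx": 0, "dy": 0, "dz": 0, "wx": 0, "wy": 0, "wz": 0}]}}

```text
time: 18.47
position: [0.623, -0.0123, 0.1552]
tcp_rot: [-1.156, -1.283, 1.291]
force: [-0.8, -0.3, 0.3]
gripper_width: 0.002
```

```bash
python3 look.py pics/s16.png; python3 - <<'E'
from h import *
im=imaging.camera('top'); cv2.imwrite('pics/top16z.png',cv2.resize(im[130:290,240:440],None,fx=4,fy=4,interpolation=2)[:600])
for n,z in (('mallet_head',.06),('wedge',.077),('end_stop',.06)):
    r=imaging.mark_of('top',n); print(n,[(round(q['score'],2),inv(Q,onz('top',q['at'],z))[0].round(4)) for q in r[:1]])
E
```

```text
t 18.47 cradle [ 0.0738 -0.2403  0.1552] F [-0.76 -0.25  0.25] yaw x 96.1 w 0.0
rot to square (tool deg) [-0.22 11.8  -0.14]
[(0.8, array([[-0.0038,  0.0085,  0.07  ]]), array([[0.001 , 0.0167, 0.06  ]]))]
mallet_head [(0.7, array([0.0071, 0.0133, 0.06  ]))]
wedge [(0.69, array([ 0.0532, -0.0925,  0.077 ]))]
end_stop [(0.79, array([0.0031, 0.084 , 0.06  ]))]
```

View pics/top16z.png

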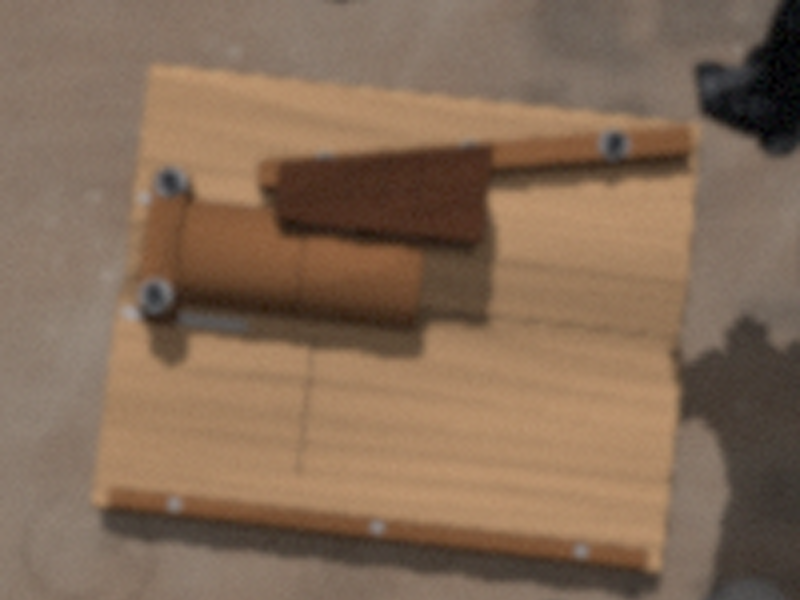

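View pics/s16.png

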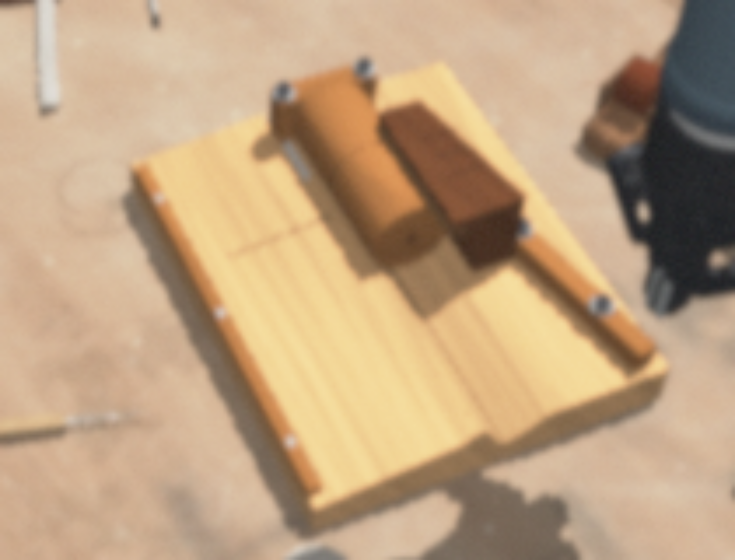

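```bash
python3 - <<'E'
from h import *
where(); imaging.camera('scene')
for n in('try_square','wax_block','block_b','thread_tin'):
    r=imaging.mark_of('scene',n); print(n,[(round(q['score'],2),onz('scene',q['at'],0).round(3)) for q in r[:1]])
bot.sign_off()
E
```

```text
t 18.77 cradle [ 0.0713 -0.234   0.1531] F [ 0.03  0.2  -0.98] yaw x 96.37 w -0.0
try_square [(0.77, array([0.386, 0.556, 0.   ]))]
wax_block [(0.85, array([ 0.308,  0.446, -0.   ]))]
block_b [(0.78, array([ 0.399, -0.104,  0.   ]))]
thread_tin [(0.86, array([ 0.368, -0.021,  0.   ]))]
the job is handed in; nothing more can be done
```

I rolled the head up the ramp with both fingers at about 0.05 m/s, and it dropped into the V-groove without running on. I then slid it along the groove at about 3 N until it butted against the stop, where the push peaked at 12 N. Last, I pushed the wedge about 99 mm, ending at about 9 N, and took the hand away. The job was handed in at 18.8 s.

**Final pictures:** the head lies in the groove with its end at the stop. The wedge stayed against its upper far side after the hand left. The wrist force was back to about zero with the hand well clear.

**Bystanders:** all four tools were found within about 8 to 14 mm of where they started. Nothing came near them, so this fits the scatter of the image finder.

**Checks that disagreed or are missing:**
- The last network reading of the head put x at 1 mm from the scene camera but 7 mm from the top camera. Half an axis covered by the wedge could explain the second figure, and the picture shows the head seated.
- I could not measure the wedge's grip directly. From the rise in push of about 6 N, I put it at roughly 12 to 18 N.

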